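# Nest the weaning set in the suction bowl

### The job

Pack the weaning set away as one upright nest in the steel suction bowl, one piece at a time in this order: stand the squat wide tub in the middle of the bowl, then the middle-sized beaker inside the tub, then the slim tall tumbler inside the beaker, each mouth up and down on the floor of the one before, and last put the small lid on the tumbler, plug down in its mouth and flat on its rim. Leave the wide lid, the loose spoon, the spoon caddy and the bib where they are.

Things in the scene. Friction and masses are not known exactly. Their poses are not given: they have to be found in the camera images.
- bowl: Low round steel bowl, stuck by its dark rubber suction foot to the grey tray (it cannot move). Tray top is 6 mm above the work surface. Origin: centre of the underside of the foot, on the tray; z up. Rim 122 mm across outside, 36 mm above the origin; wall 3 mm, flaring slightly; flat inner floor 100 mm across, 12 mm above the origin. A small flat rubber release tab sticks out low on its own +x side, to 75 mm from the centre.
- tub: It stands on the grey tray, whose top is 6 mm above the work surface. Squat, wide, open cream plastic tub, mouth up, slightly tapered: 48 mm high, 66 mm across outside at the rim, 60 mm at the foot, wall 3 mm, floor 4 mm thick. Origin: centre of its underside; z up through the mouth. About 60 g.
- beaker: It stands on the grey tray, whose top is 6 mm above the work surface. Middle-sized open cream plastic beaker, mouth up, tapered: 76 mm high, 54 mm across outside at the rim, 46 mm at the foot, wall 3 mm, floor 4 mm thick. Fits with play inside the tub and then stands 32 mm proud of the tub's rim. Origin: centre of its underside; z up through the mouth. About 50 g.
- tumbler: It stands on the grey tray, whose top is 6 mm above the work surface. Slim, tall open cream plastic tumbler, mouth up, tapered: 104 mm high, 40 mm across outside at the rim, 32 mm at the foot, wall 3 mm, floor 4 mm thick. Fits with play inside the beaker and then stands 32 mm proud of the beaker's rim. Origin: centre of its underside; z up through the mouth. About 45 g.
- small_lid: It stands on the grey tray, whose top is 6 mm above the work surface. The smaller of two round cream lids with wooden knobs. From below: plug 24 mm across and 10 mm deep, disc 46 mm across and 5 mm thick, upright round knob 18 mm across and 26 mm high; 41 mm high in all. It stands on its plug, knob up. The plug goes with play into the tumbler's mouth (34 mm across inside) and the disc rests on the rim. Origin: centre of the plug's underside; z up through the knob. About 25 g.
- wide_lid: It stands on the grey tray, whose top is 6 mm above the work surface. Bystander, loose: the larger of the two round cream lids, same form, disc 74 mm across, plug 50 mm across, knob 18 mm across; 41 mm high in all. Not wanted. Origin: centre of the plug's underside.
- spoon: It stands on the grey tray, whose top is 6 mm above the work surface. Bystander, loose: orange plastic weaning spoon lying flat, 127 mm long, 24 mm wide, 8 mm high. Origin: on its underside near mid-length; x towards the bowl of the spoon.
- caddy: Bystander, loose: square bamboo spoon caddy 80 x 80 mm, 105 mm high, on the ledge to the right of the tray (-y), with two orange spoons standing in it up to about 155 mm. Origin: centre of its underside.
- bib: Bystander, loose: yellow hard silicone bib lying flat on the ledge to the left of the tray (+y), 290 x 190 mm, with a scoop pocket 38 mm high at the edge towards the robot. Origin: underside, centre of the bib's main panel; x towards the neck loop.
There are look-alikes about, which are no part of the job. What is shaped like the tub but green is not meant. What is shaped like the tumbler but blue is not meant.

How it is judged:
By the outcome, as a careful person would: the job done as asked, in the order asked, and still so for the second after the job is handed in, with the robot touching nothing.
It also fails if it takes over 112 s, if anything falls off the work surface, if the arm or the gripper's body presses on something with over 40 N, if the wrist force passes 120 N, or if a joint passes its speed limit or range.

### The arm

A 6-joint arm with a two-finger parallel gripper is mounted at the origin on the work surface. World frame = base frame: x ahead of the robot, y to its left, z up, the work surface at z = 0. Lengths are in m, angles in rad, forces in N, time in s.
With the tool pointing down it reaches from about 0.225 to 0.875 m from the base axis. Payload 3.4 kg.
Tool frame: the origin (TCP) lies at the very end of the fingers, on their centre line; the grasp point (between the pads) lies manip.pinch_z behind it (manip.pinch_z is the distance from the TCP to the grasp point, in m); z points along the fingers, y is the direction in which the jaws open and shut (so a half turn about z gives the same grasp; the last joint's range is limited). The gripper opens to 85 mm and grips with 20 to 120 N. Pads are 22 mm wide; open, the fingers measure 114 mm over their backs; the gripper's body (76 mm by 85 mm) begins 54 mm behind the grasp point. The pads swing forward as they close: fully open they stand 13 mm farther back than shut.
Start: joints at [-1.468, 0.276, 1.505, -0, 1.361, -0.121], TCP at [0.128, -0.561, 0.231] pointing down, gripper open.
Joint ranges: [-2.89, 2.89], [-0.75, 2.08], [0.22, 2.7], [-1.18, 4.32], [0.11, 2.71], [-2.7, 2.7]. Speed limits (rad/s): [2.57, 2.57, 3.14, 3.14, 3.14, 3.14].

### API

Orientations are given as a unit quaternion [w, x, y, z].
In Python, from rig import manip, imaging, workorder gives the robot as it stands.
- The arm moves only by the tool apply_moves, never from a script. Its argument "moves" is one flat list of numbers, 7 for each row, row after row: the finger opening in m, from 0 to 0.0854, then the shift along the tool's x, y, z in m, then the turn, a rotation vector about the tool's x, y, z in rad. In form: [jaw, tx, ty, tz, rx, ry, rz, jaw, tx, ty, tz, rx, ry, rz, ...]. A call has exactly 8 rows; each row shifts and turns the pose as measured when the row begins, along the tool's axes as they then stand; what a row does not reach is not made up. A row lasts 1/12 s, in which the tool goes at most 41.7 mm and 7.16 degrees, less where a joint would pass 70% of its speed; a pose out of reach is approached as far as the arm can. A call with a gripper value outside its range is refused whole. The fingers move at their own pace and stop on an object; "newtons" is the grip in N (left out, the last holds). Time passes only in rows, so rows that do not move let the fingers close, or fill a call up. It gives the time, the measured TCP pose, the force and the opening at its end, in the units of the state.
- manip.get_state(): the state, without advancing time (a new reading comes with each control period).
- imaging.get_image(name): name is "scene" or "top"; returns a dict with "image" (400x640x3 uint8, red, green, blue), "range_z" (400x640 float32, m along the optical axis (not along the pixel's ray), 0 where there is no reading), "fx", "fy", "cx", "cy" (pixels), "R" (3x3) and "t" (3): a world point X has camera coordinates R X + t. Camera axes: x right, y down, z forward; pixel columns grow to the right and rows downward; lengths in m; the calibration is good to about 2 mm. A picture is of the moment at which its call begins.
- workorder.sign_off(): hands the job in, once; it reports no verdict.
The state is a dict: "clock": time; "qpos": joint angles; "qd": joint speeds; "effort": joint torques, N m; "position": TCP position; "ee_rot": TCP orientation; "contact_force": force on the tool from outside, world axes, zero at the start; "moment": the same for the moment, N m; "width": finger opening in m.
Only numpy, scipy, OpenCV 4.12 (cv2) and the standard library are available. Lean on these libraries where they do the work, as an engineer would, in place of code of your own. Each camera call takes 0.05 s, during which the arm holds its last target.

## Working session

There is one attempt and no reset: what is moved stays moved. The work goes in short steps, Python scripts to look and compute and a tool call to move; the robot and the scene stay as the last step left them, time stands still between calls to the robot, and variables do not carry over. Pictures are saved under pics/ and viewed, and the job is handed in when it is done.

Besides the shell and the picture viewer there is one more tool, called after "Call:" as a command line: name --argument value ..., lists and objects as JSON in quotes. apply_moves: Moves the arm, as the interface text tells. Its arguments: {"type":"object","properties":{"moves":{"type":"array"},"newtons":{"type":"number"}},"required":["moves"]}

```bash
ls; mkdir -p pics
python3 - <<'E'
from rig import manip, imaging
import cv2,json
print(manip.get_state(), manip.pinch_z)
for n in("scene","top"):
    d=imaging.get_image(n); cv2.imwrite(f"pics/{n}0.png",d["image"][:,:,::-1])
    print(n,d["fx"],d["fy"],d["cx"],d["cy"],d["R"],d["t"])
E
```

```text
pics
{'clock': 0.0, 'qpos': array([-1.46797869e+00,  2.76602287e-01,  1.50614908e+00, -2.79875204e-05,
        1.36070422e+00, -1.21046218e-01]), 'qd': array([-0.00133837, -0.00019189, -0.00031011, -0.00029492, -0.00091157,
        0.00077325]), 'effort': array([ 1.20417313e-03, -4.16777158e+01, -2.45809829e+01, -4.94683616e-05,
        1.11404329e-02, -6.80966707e-06]), 'position': array([ 0.12755258, -0.56012135,  0.23042921]), 'ee_rot': array([-9.31552473e-04,  9.93741401e-01,  1.11701212e-01, -5.19323275e-06]), 'contact_force': array([-0.32681183, -0.53052287, -0.2146805 ]), 'moment': array([ 0.00564531,  0.00652043, -0.04019181]), 'width': 0.08515141395384988} 0.0187
scene 374.5771003781997 374.5771003781997 318.94101838667746 201.90277290984983 [[ 0.63843491  0.76963684  0.00774617]
 [ 0.53731797 -0.438469   -0.72044037]
 [-0.551081    0.46411644 -0.69347362]] [-0.42754264 -0.2856203   1.61169544]
top 436.16093918338294 436.16093918338294 319.891268316305 196.30549238418038 [[-1.05019234e-02 -9.99944848e-01 -9.87417343e-05]
 [-9.98849050e-01  1.04950364e-02 -4.68020336e-02]
 [ 4.68004887e-02 -3.92883285e-04 -9.98904180e-01]] [0.03380268 0.62433143 1.45856961]
```

View pics/scene0.png

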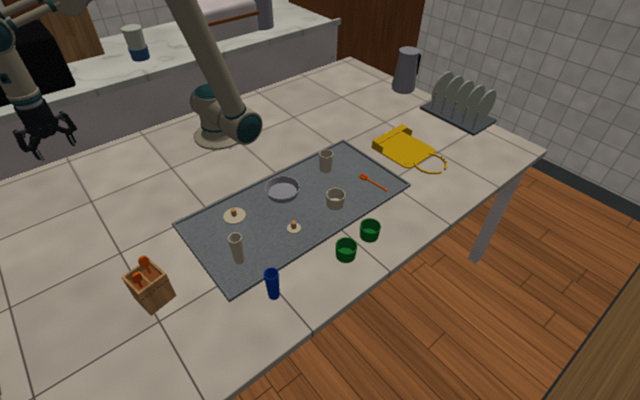

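View pics/top0.png

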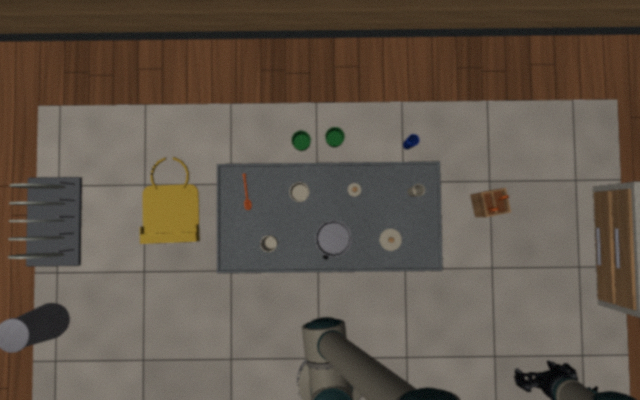

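The scene view shows the beaker at (326,160), tub (335,198), bowl (283,188), wide lid (234,215), small lid (294,227), tumbler (236,248), green tubs (346,250) and (370,230), and the blue tumbler (272,283). The top view shows the tub at (300,192), beaker (269,243), bowl (333,239), wide lid (390,239), small lid (354,190) and tumbler (418,190).

Next I'll enlarge crops to confirm these.

```bash
cat > h.py <<'E'
import numpy as np, cv2
from rig import manip, imaging
def cloud(d):
    z=d["range_z"].astype(float); v,u=np.mgrid[0:z.shape[0],0:z.shape[1]]
    P=np.stack([(u-d["cx"])/d["fx"]*z,(v-d["cy"])/d["fy"]*z,z],-1)
    W=(P-d["t"])@d["R"]; W[z<=0]=np.nan
    return W
def ray(d,u,v):
    r=d["R"].T@np.array([(u-d["cx"])/d["fx"],(v-d["cy"])/d["fy"],1]); return -d["R"].T@d["t"], r/np.linalg.norm(r)
def plane(d,u,v,z):
    o,r=ray(d,u,v); return o+r*(z-o[2])/r[2]
def proj(d,X):
    c=d["R"]@np.asarray(X,float)+d["t"]; return np.array([d["fx"]*c[0]/c[2]+d["cx"],d["fy"]*c[1]/c[2]+d["cy"]])
def two(d1,p1,d2,p2):
    o1,r1=ray(d1,*p1);o2,r2=ray(d2,*p2)
    s=np.linalg.lstsq(np.stack([r1,-r2],1),o2-o1,rcond=None)[0]
    a=o1+r1*s[0];b=o2+r2*s[1]; return (a+b)/2,np.linalg.norm(a-b)
E
python3 - <<'E'
from h import *
s=imaging.get_image("scene");t=imaging.get_image("top")
import pickle;pickle.dump((s,t),open("im0.pkl","wb"))
a=cv2.resize(s["image"][140:300,200:420],None,fx=3.6,fy=3.6,interpolation=cv2.INTER_CUBIC)
b=cv2.resize(t["image"][120:275,215:445],None,fx=3.4,fy=3.4,interpolation=cv2.INTER_CUBIC)
cv2.imwrite("pics/cs.png",a[:,:,::-1]);cv2.imwrite("pics/ct.png",b[:,:,::-1])
for n,d in(("s",s),("t",t)):
    W=cloud(d)
    m=((W[...,2]>0.018)&(W[...,0]>0.25)&(W[...,0]<0.9)&(abs(W[...,1])<0.5)&(W[...,2]<.25)).astype(np.uint8)
    k,L,st,c=cv2.connectedComponentsWithStats(m)
    for i in range(1,k):
        if st[i,4]<15: continue
        Q=W[L==i]; zt=np.percentile(Q[:,2],95)
        R=Q[Q[:,2]>zt-.008]
        print(n,st[i],c[i].round(1),"ztop",zt.round(4),"bbox",Q.min(0).round(3),Q.max(0).round(3),"top mid",((R.min(0)+R.max(0))/2).round(4),np.ptp(R,0).round(3))
    f=(abs(W[...,2]-.006)<.02)&(W[...,0]>.4)&(W[...,0]<.6)&(abs(W[...,1])<.2)
    print(np.median(W[f][:,2]),W[f][:,2].std())
E
```

```text
s [372 135  15  16 126] [378.4 141.6] ztop 0.0444 bbox [0.473 0.436 0.018] [0.532 0.499 0.047] top mid [0.5027 0.4685 0.0416] [0.059 0.061 0.01 ]
s [317 148  16  23 278] [324.9 159. ] ztop 0.0846 bbox [0.37  0.168 0.018] [0.497 0.276 0.089] top mid [0.4692 0.1961 0.0831] [0.055 0.056 0.012]
s [359 174   9   6  17] [363.6 176.5] ztop 0.0225 bbox [0.591 0.259 0.018] [0.616 0.283 0.023] top mid [0.6031 0.271  0.0207] [0.025 0.024 0.004]
s [264 176  35  27 713] [281.4 188.5] ztop 0.045 bbox [ 0.421 -0.074  0.018] [0.541 0.045 0.049] top mid [ 0.4806 -0.0144  0.0432] [0.12  0.119 0.012]
s [326 188  19  20 301] [334.7 197.3] ztop 0.0575 bbox [0.602 0.065 0.018] [0.668 0.13  0.06 ] top mid [0.6348 0.0968 0.055 ] [0.065 0.064 0.011]
s [223 207  22  17 299] [233.5 215. ] ztop 0.0474 bbox [ 0.435 -0.242  0.019] [ 0.513 -0.169  0.051] top mid [ 0.4732 -0.2058  0.0455] [0.022 0.017 0.011]
s [359 218  22  22 297] [369.3 227.9] ztop 0.051 bbox [0.776 0.057 0.018] [0.841 0.124 0.054] top mid [0.8085 0.09   0.0486] [0.064 0.066 0.011]
s [286 220  15  14 139] [293. 227.] ztop 0.05 bbox [ 0.619 -0.109
[... 1746 characters left out ...]
.113] top mid [ 0.5919 -0.4909  0.1067] [0.079 0.018 0.013]
t [315 221  37  36 701] [333.1 238.6] ztop 0.0427 bbox [ 0.426 -0.074  0.018] [0.541 0.045 0.049] top mid [ 0.4835 -0.0147  0.0418] [0.116 0.119 0.014]
t [177 225  21  18 210] [188.2 236.2] ztop 0.0423 bbox [0.477 0.439 0.018] [0.533 0.5   0.047] top mid [0.5032 0.4692 0.0406] [0.052 0.061 0.012]
t [379 229  22  22 315] [389.8 239.6] ztop 0.0456 bbox [ 0.442 -0.24   0.018] [ 0.512 -0.169  0.052] top mid [ 0.4769 -0.2039  0.0465] [0.014 0.016 0.011]
t [260 236  17  16 119] [266.8 243.9] ztop 0.0842 bbox [0.447 0.17  0.02 ] [0.496 0.221 0.089] top mid [0.4717 0.1969 0.0829] [0.048 0.049 0.012]
0.006926148098313579 0.005457652079419032
```

View pics/cs.png

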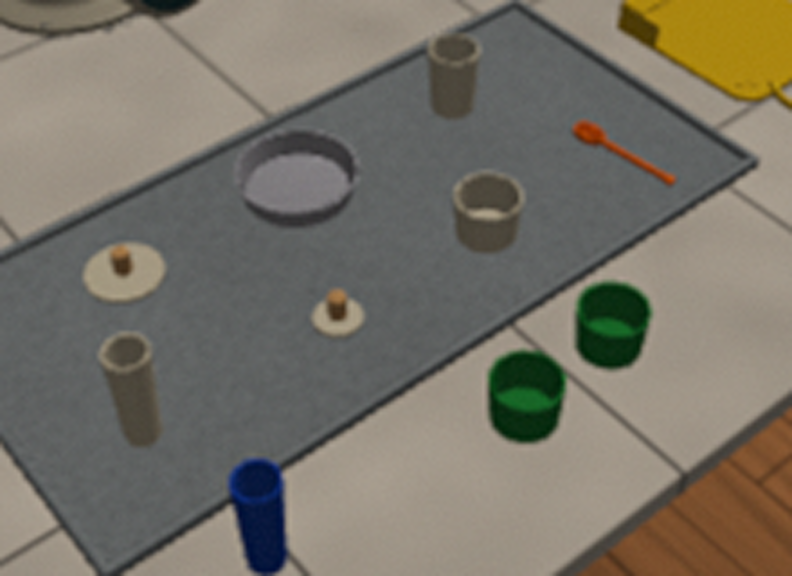

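View pics/ct.png

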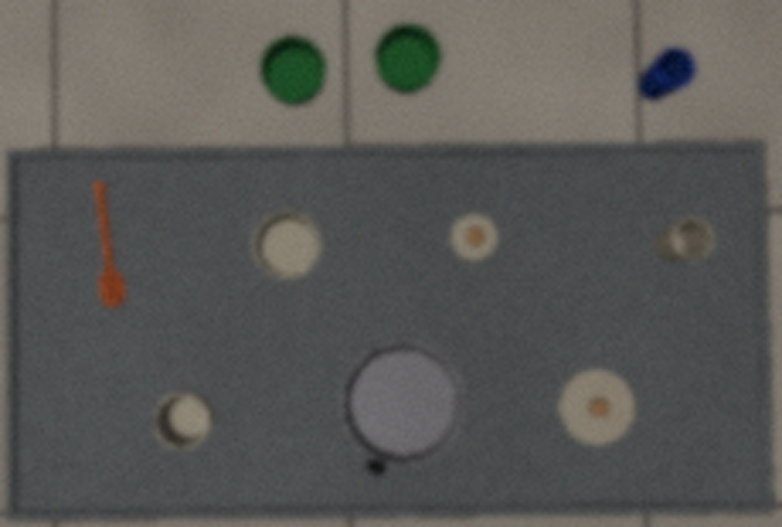

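All candidates are resolved. The green tubs (346,250) and (370,230) and the blue tumbler (272,283) in the scene view are the look-alikes. The cream pieces on the tray match the description: tub 65 mm across and 54 mm top height, beaker 55/85 mm, tumbler 39/112 mm. The small lid's disc measures 45 mm and the wide lid's 74 mm.

Next I'll cross-check heights by casting rays from both views, then work out the first move.

```bash
cat >> h.py <<'E'
def st():
    s=manip.get_state(); w,x,y,z=s["ee_rot"]
    X=np.array([1-2*(y*y+z*z),2*(x*y+w*z)]); yaw=np.arctan2(X[1],X[0])
    print("t",round(s["clock"],2),"p",s["position"].round(4),"yaw",yaw.round(3),"q",np.round(s["ee_rot"],4),"F",s["contact_force"].round(1),"w",round(s["width"],4))
    return s,yaw
def go(x,y,z,yawt=np.pi/2):
    from scipy.spatial.transform import Rotation as Ro
    s,yaw=st(); w,a,b,c=s["ee_rot"]; R=Ro.from_quat([a,b,c,w])
    T=Ro.from_matrix(np.array([[np.cos(yawt),np.sin(yawt),0],[np.sin(yawt),-np.cos(yawt),0],[0,0,-1]]).astype(float))
    print("tool shift",(R.inv().apply(np.array([x,y,z])-s["position"])).round(4),"rotvec",(R.inv()*T).as_rotvec().round(4))
E
python3 - <<'E'
from h import *
import pickle
s,t=pickle.load(open("im0.pkl","rb"))
# knob tops by colour (brown) and rim ellipses by colour mask
def knob(d,c,r=14):
    u,v=c; im=d["image"].astype(int); h=cv2.cvtColor(d["image"],cv2.COLOR_RGB2HSV)
    m=np.zeros(h.shape[:2],bool); m[v-r:v+r,u-r:u+r]=True
    m&=(h[...,0]<18)&(h[...,1]>95)
    ys,xs=np.nonzero(m); return (xs.mean(),ys.mean()),m.sum()
for n,a,b in(("small",(294,227),(354,190)),("wide",(234,215),(390,239))):
    p,q=knob(s,a),knob(t,b); print(n,p,q,two(s,p[0],t,q[0]))
# outer contour: leftmost/rightmost pixels of the rim, via cloud rim centre reprojection
W=[cloud(s),cloud(t)]
for n,c in dict(tub=(.637,.097),beaker=(.4705,.1965),tumbler=(.636,-.283),bowl=(.482,-.0146)).items():
    pts=[]
    for d,w in zip((s,t),W):
        m=(np.hypot(w[...,0]-c[0],w[...,1]-c[1])<.07)&(w[...,2]>.018); z=np.percentile(w[m][:,2],97)
        m&=w[...,2]>z-.006; ys,xs=np.nonzero(m)
        e=cv2.fitEllipse(cv2.convexHull(np.stack([xs,ys],1).astype(np.int32)))
        pts.append(e[0])
    print(n,pts,two(s,pts[0],t,pts[1]))
psi=.224
for k in range(11):
    v=np.array([.0245,.0315]);print(round(psi,3),(v@[np.cos(psi),np.sin(psi)]).round(3),(v@[np.sin(psi),-np.cos(psi)]).round(3));psi+=.12
E
```

```text
small ((np.float64(293.1111111111111), np.float64(224.33333333333334)), np.int64(36)) ((np.float64(354.38461538461536), np.float64(188.6153846153846)), np.int64(13)) (array([ 0.64753033, -0.08778355,  0.04139601]), np.float64(0.0007286392586056628))
wide ((np.float64(233.36111111111111), np.float64(211.69444444444446)), np.int64(36)) ((np.float64(390.7142857142857), np.float64(239.5)), np.int64(14)) (array([ 0.47817041, -0.20514232,  0.0405862 ]), np.float64(9.805886751861974e-06))
tub [(334.7023620605469, 194.16302490234375), (298.5589904785156, 191.57501220703125)] (array([0.63818766, 0.09619541, 0.05733494]), np.float64(0.002310396187461725))
beaker [(325.1089782714844, 153.4306182861328), (267.55450439453125, 243.52566528320312)] (array([0.47100114, 0.1953081 , 0.08465899]), np.float64(0.002686966197959077))
tumbler [(233.9739532470703, 237.47998046875), (417.8609313964844, 189.84088134765625)] (array([ 0.63686179, -0.28283579,  0.11200455]), np.float64(0.0016032540095680548))
bowl [(281.3327941894531, 187.2261199951172), (332.88287353515625, 238.44644165039062)] (array([ 0.48320448, -0.01496969,  0.04418136]), np.float64(0.002151208367661365))
0.224 0.031 -0.025
0.344 0.034 -0.021
0.464 0.036 -0.017
0.584 0.038 -0.013
0.704 0.039 -0.008
0.824 0.04 -0.003
0.944 0.04 0.001
1.064 0.039 0.006
1.184 0.038 0.011
1.304 0.037 0.015
1.424 0.035 0.02
```

Both views agree. The rims triangulate to tub 57, beaker 85, tumbler 112 and bowl 44 mm, against 54, 82, 110 and 42 mm in the text, so I'm reading about 2 mm high. I'm moving towards the tub with the jaws turned along world x.

Call:
apply_moves --moves '[0.0854, 0.031, -0.025, 0, 0, 0, -0.12, 0.0854, 0.034, -0.021, 0, 0, 0, -0.12, 0.0854, 0.036, -0.017, 0, 0, 0, -0.12, 0.0854, 0.038, -0.013, 0, 0, 0, -0.12, 0.0854, 0.039, -0.008, 0, 0, 0, -0.12, 0.0854, 0.04, -0.003, 0, 0, 0, -0.12, 0.0854, 0.04, 0.001, 0, 0, 0, -0.12, 0.0854, 0.039, 0.006, 0, 0, 0, -0.12]' --newtons 30

```text
clock: 0.87
position: [0.3224, -0.3042, 0.2269]
ee_rot: [0.0, 0.822, 0.57, -0.001]
contact_force: [-0.6, -0.3, 0.3]
width: 0.0855
```

```bash
python3 -c "
from h import *
go(.637,.0965,.16)"
```

```text
t 0.87 p [ 0.3224 -0.3042  0.2269] yaw 1.213 q [ 0.      0.8217  0.5699 -0.0013] F [-0.6 -0.3  0.3] w 0.0855
tool shift [0.4857 0.1543 0.0656] rotvec [-0.0017  0.0019 -0.3579]
```

Call:
apply_moves --moves '[0.0854, 0.0375, 0.012, 0, 0, 0, -0.12, 0.0854, 0.036, 0.016, 0, 0, 0, -0.12, 0.0854, 0.034, 0.02, 0, 0, 0, -0.118, 0.0854, 0.031, 0.0245, 0, 0, 0, 0, 0.0854, 0.031, 0.0245, 0, 0, 0, 0, 0.0854, 0.031, 0.0245, 0, 0, 0, 0, 0.0854, 0.031, 0.0245, 0, 0, 0, 0, 0.0854, 0.031, 0.0245, 0, 0, 0, 0]'

```text
clock: 1.53
position: [0.519, -0.0374, 0.2267]
ee_rot: [0.001, 0.699, 0.715, -0.001]
contact_force: [-0.6, -1.4, -0.2]
width: 0.0854
```

```bash
python3 -c "
from h import *
go(.637,.0965,.11)"
```

```text
t 1.53 p [ 0.519  -0.0374  0.2267] yaw 1.593 q [ 0.0014  0.6993  0.7148 -0.0012] F [-0.6 -1.4 -0.2] w 0.0854
tool shift [0.1317 0.1209 0.1162] rotvec [0.0002 0.0037 0.022 ]
```

Call:
apply_moves --moves '[0.0854, 0.027, 0.025, 0.01, 0, 0, 0.01, 0.0854, 0.027, 0.025, 0.016, 0, 0, 0.01, 0.0854, 0.027, 0.025, 0.016, 0, 0, 0, 0.0854, 0.024, 0.022, 0.016, 0, 0, 0, 0.0854, 0.013, 0.012, 0.016, 0, 0, 0, 0.0854, 0.005, 0.004, 0.016, 0, 0, 0, 0.0854, 0, 0, 0.01, 0, 0, 0, 0.0854, 0, 0, 0, 0, 0, 0]'

```text
clock: 2.2
position: [0.6405, 0.1026, 0.1216]
ee_rot: [0.003, 0.703, 0.712, 0.002]
contact_force: [-0.9, -0.8, -0.0]
width: 0.0855
```

Run:
```python
from h import *
go(.637,.0965,.07)
for n in("scene","top"):
    d=imaging.get_image(n); p=proj(d,[.637,.0965,.08]).astype(int); print(n,p)
    c=d["image"][max(0,p[1]-60):p[1]+60,p[0]-75:p[0]+75]
    cv2.imwrite(f"pics/a_{n}.png",cv2.resize(c,None,fx=5,fy=5,interpolation=cv2.INTER_CUBIC)[:,:,::-1])
```

```text
t 2.2 p [0.6405 0.1026 0.1216] yaw 1.584 q [0.003  0.7026 0.7116 0.0016] F [-0.9 -0.8 -0. ] w 0.0855
tool shift [-0.006  -0.0039  0.0516] rotvec [0.0064 0.002  0.0127]
scene [335 188]
top [298 191]
```

View pics/a_scene.png

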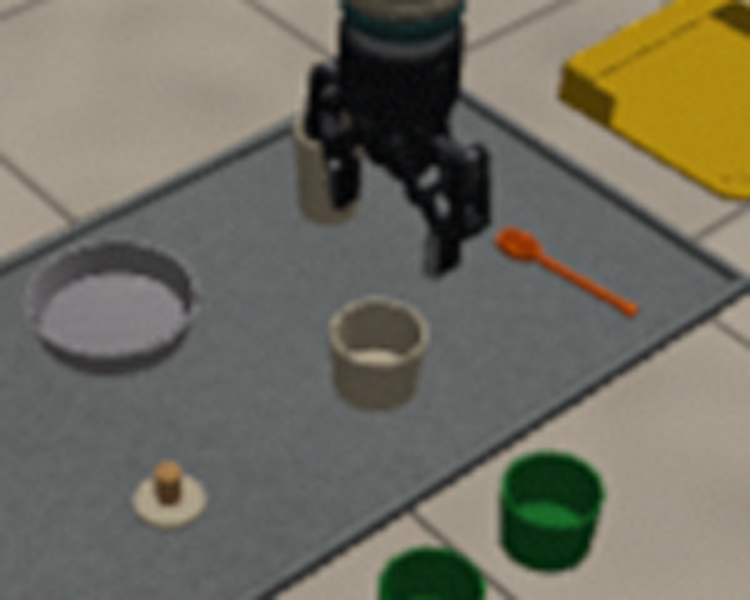

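The open gripper hangs above the tub (crop about (377,350)), with a finger either side along world x. I'll descend and close.

Call:
apply_moves --moves '[0.0854, -0.006, -0.004, 0.01, 0.006, 0.002, 0.012, 0.0854, 0, 0, 0.018, 0, 0, 0, 0.0854, 0, 0, 0.02, 0, 0, 0, 0.0854, 0, 0, 0.02, 0, 0, 0, 0.0854, 0, 0, 0.018, 0, 0, 0, 0.0854, 0, 0, 0.008, 0, 0, 0, 0.0854, 0, 0, 0, 0, 0, 0, 0.0854, 0, 0, 0, 0, 0, 0]'

```text
clock: 2.97
position: [0.6392, 0.0853, 0.0361]
ee_rot: [0.007, 0.712, 0.702, 0.006]
contact_force: [-0.5, -1.1, 0.0]
width: 0.0855
```

```bash
python3 -c "
from h import *
go(.637,.0965,.028)"
```

```text
t 2.97 p [0.6392 0.0853 0.0361] yaw 1.558 q [0.0071 0.7117 0.7025 0.0056] F [-0.5 -1.1  0. ] w 0.0855
tool shift [ 0.0112 -0.0025  0.008 ] rotvec [ 0.018   0.0021 -0.013 ]
```

Call:
apply_moves --moves '[0.0854, 0.006, -0.001, 0.002, 0.012, 0.002, -0.01, 0.0854, 0.004, -0.001, 0.002, 0.005, 0, -0.003, 0.0854, 0, 0, 0.002, 0, 0, 0, 0.0854, 0, 0, 0, 0, 0, 0, 0.0854, 0, 0, 0, 0, 0, 0, 0.0854, 0, 0, 0, 0, 0, 0, 0.0854, 0, 0, 0, 0, 0, 0, 0.0854, 0, 0, 0, 0, 0, 0]'

```text
clock: 3.63
position: [0.6406, 0.0962, 0.0353]
ee_rot: [0.003, 0.707, 0.707, 0.003]
contact_force: [0.3, -0.4, -0.2]
width: 0.0858
```

```bash
python3 -c "
from h import *
go(.637,.0965,.028)"
```

```text
t 3.63 p [0.6406 0.0962 0.0353] yaw 1.572 q [0.003  0.7067 0.7075 0.0034] F [ 0.3 -0.4 -0.2] w 0.0858
tool shift [ 0.0003 -0.0037  0.0073] rotvec [ 0.0091 -0.0005  0.0011]
```

Call:
apply_moves --moves '[0.0854, 0, -0.003, 0.006, 0.009, 0, 0, 0.0854, 0, 0, 0.003, 0, 0, 0, 0.0854, 0, 0, 0, 0, 0, 0, 0.0854, 0, 0, 0, 0, 0, 0, 0.05, 0, 0, 0, 0, 0, 0, 0.05, 0, 0, 0, 0, 0, 0, 0.05, 0, 0, 0, 0, 0, 0, 0.05, 0, 0, 0, 0, 0, 0]'

```text
clock: 4.3
position: [0.6373, 0.0961, 0.0255]
ee_rot: [-0.001, 0.707, 0.707, -0.0]
contact_force: [0.0, -0.6, -0.8]
width: 0.0646
```

```bash
python3 -c "
from h import *
go(.637,.0965,.028)"
```

```text
t 4.3 p [0.6373 0.0961 0.0255] yaw 1.572 q [-6.000e-04  7.068e-01  7.074e-01 -2.000e-04] F [ 0.  -0.6 -0.8] w 0.0646
tool shift [ 0.0004 -0.0003 -0.0025] rotvec [-0.0011 -0.0005  0.0008]
```

Gripped at 64.6 mm, which fits the tub just below its rim. I'll lift.

Call:
apply_moves --moves '[0.05, 0, 0, 0, 0, 0, 0, 0.05, 0, 0, -0.01, 0, 0, 0, 0.05, 0, 0, -0.015, 0, 0, 0, 0.05, 0, 0, -0.015, 0, 0, 0, 0.05, 0, 0, -0.015, 0, 0, 0, 0.05, 0, 0, -0.015, 0, 0, 0, 0.05, 0, 0, -0.01, 0, 0, 0, 0.05, 0, 0, 0, 0, 0, 0]' --newtons 40

```text
clock: 4.97
position: [0.6361, 0.0959, 0.11]
ee_rot: [-0.002, 0.707, 0.707, -0.002]
contact_force: [0.6, 0.9, 0.0]
width: 0.0643
```

```bash
python3 -c "
from h import *
go(.4825,-.0146,.12)"
```

```text
t 4.97 p [0.6361 0.0959 0.11  ] yaw 1.572 q [-0.0018  0.7068  0.7074 -0.0017] F [0.6 0.9 0. ] w 0.0643
tool shift [-0.1104 -0.1537 -0.0093] rotvec [-0.0049 -0.0002  0.0008]
```

Call:
apply_moves --moves '[0.05, -0.008, -0.011, 0, 0, 0, 0, 0.05, -0.016, -0.022, 0, 0, 0, 0, 0.05, -0.018, -0.025, 0, 0, 0, 0, 0.05, -0.018, -0.025, 0, 0, 0, 0, 0.05, -0.018, -0.025, 0, 0, 0, 0, 0.05, -0.014, -0.02, 0, 0, 0, 0, 0.05, -0.008, -0.01, 0, 0, 0, 0, 0.05, 0, 0, 0, 0, 0, 0]'

```text
clock: 5.63
position: [0.4915, -0.0062, 0.1073]
ee_rot: [-0.003, 0.706, 0.709, -0.002]
contact_force: [-1.0, 0.6, 0.2]
width: 0.0642
```

Run:
```python
from h import *
go(.4825,-.0146,.12)
for n in("scene","top"):
    d=imaging.get_image(n); p=proj(d,[.4825,-.0146,.08]).astype(int); print(n,p)
    c=d["image"][max(0,p[1]-60):p[1]+60,p[0]-75:p[0]+75]
    cv2.imwrite(f"pics/b_{n}.png",cv2.resize(c,None,fx=5,fy=5,interpolation=cv2.INTER_CUBIC)[:,:,::-1])
```

```text
t 5.63 p [ 0.4915 -0.0062  0.1073] yaw 1.575 q [-0.0025  0.7055  0.7087 -0.0016] F [-1.   0.6  0.2] w 0.0642
tool shift [-0.0084 -0.0091 -0.0126] rotvec [-0.0058 -0.0013  0.0044]
scene [280 179]
top [333 239]
```

View pics/b_scene.png

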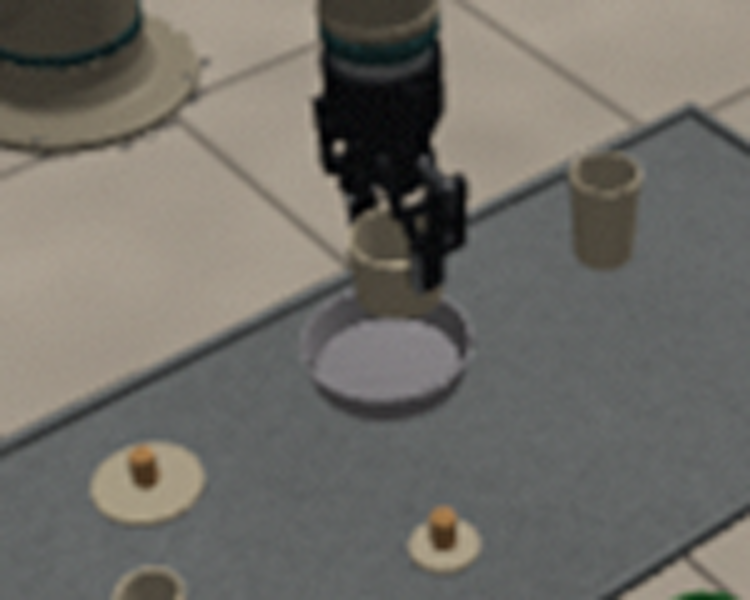

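The tub hangs upright in the fingers (crop (395,260)) over the bowl (crop (388,355)). I'll correct and descend.

Call:
apply_moves --moves '[0.05, -0.006, -0.006, 0.005, -0.005, -0.001, 0.004, 0.05, -0.002, -0.002, 0.01, 0, 0, 0, 0.05, 0, 0, 0.01, 0, 0, 0, 0.05, 0, 0, 0.01, 0, 0, 0, 0.05, 0, 0, 0.01, 0, 0, 0, 0.05, 0, 0, 0.003, 0, 0, 0, 0.05, 0, 0, 0, 0, 0, 0, 0.05, 0, 0, 0, 0, 0, 0]'

```text
clock: 6.4
position: [0.4932, -0.012, 0.0561]
ee_rot: [0.003, 0.705, 0.709, 0.004]
contact_force: [-0.1, -0.2, -1.1]
width: 0.0641
```

```bash
python3 -c "
from h import *
go(.4825,-.0146,.038)"
```

```text
t 6.4 p [ 0.4932 -0.012   0.0561] yaw 1.576 q [0.0034 0.7051 0.7091 0.0037] F [-0.1 -0.2 -1.1] w 0.0641
tool shift [-0.0025 -0.0109  0.018 ] rotvec [ 0.01   -0.0005  0.0056]
```

Call:
apply_moves --moves '[0.05, -0.002, -0.006, 0, 0.01, 0, 0.005, 0.05, 0, -0.003, 0.002, 0, 0, 0, 0.05, 0, 0, 0.004, 0, 0, 0, 0.05, 0, 0, 0.004, 0, 0, 0, 0.05, 0, 0, 0.002, 0, 0, 0, 0.05, 0, 0, 0, 0, 0, 0, 0.05, 0, 0, 0, 0, 0, 0, 0.05, 0, 0, 0, 0, 0, 0]'

```text
clock: 7.07
position: [0.4851, -0.0143, 0.0444]
ee_rot: [0.001, 0.707, 0.707, 0.001]
contact_force: [-0.4, 0.2, -0.6]
width: 0.0642
```

```bash
python3 -c "
from h import *
go(.4825,-.0146,.038)"
```

```text
t 7.07 p [ 0.4851 -0.0143  0.0444] yaw 1.572 q [0.0012 0.7068 0.7074 0.001 ] F [-0.4  0.2 -0.6] w 0.0642
tool shift [-0.0003 -0.0026  0.0064] rotvec [0.0031 0.0002 0.0007]
```

Call:
apply_moves --moves '[0.05, 0, -0.0025, 0.001, 0.003, 0, 0, 0.05, 0, 0, 0.002, 0, 0, 0, 0.05, 0, 0, 0.002, 0, 0, 0, 0.05, 0, 0, 0.002, 0, 0, 0, 0.05, 0, 0, 0.0005, 0, 0, 0, 0.05, 0, 0, 0, 0, 0, 0, 0.05, 0, 0, 0, 0, 0, 0, 0.05, 0, 0, 0, 0, 0, 0]'

```text
clock: 7.73
position: [0.4832, -0.0145, 0.0376]
ee_rot: [0.001, 0.707, 0.707, 0.0]
contact_force: [-0.3, 0.2, 1.0]
width: 0.0639
```

```bash
python3 -c "
from h import *
go(.4825,-.0146,.038)"
```

```text
t 7.73 p [ 0.4832 -0.0145  0.0376] yaw 1.572 q [9.000e-04 7.068e-01 7.074e-01 3.000e-04] F [-0.3  0.2  1. ] w 0.0639
tool shift [-0.0001 -0.0007 -0.0004] rotvec [0.0018 0.0008 0.0009]
```

The tub has touched down at the expected height of 0.0375. I'll release and rise.

Call:
apply_moves --moves '[0.082, 0, 0, 0, 0, 0, 0, 0.082, 0, 0, 0, 0, 0, 0, 0.082, 0, 0, 0, 0, 0, 0, 0.082, 0, 0, 0, 0, 0, 0, 0.082, 0, 0, -0.01, 0, 0, 0, 0.0854, 0, 0, -0.02, 0, 0, 0, 0.0854, 0, 0, -0.03, 0, 0, 0, 0.0854, 0, 0, -0.03, 0, 0, 0]'

```text
clock: 8.4
position: [0.4779, -0.0136, 0.1236]
ee_rot: [-0.006, 0.707, 0.707, -0.004]
contact_force: [0.5, -0.0, -0.2]
width: 0.0853
```

```bash
python3 -c "
from h import *
go(.4705,.1965,.14)"
```

```text
t 8.4 p [ 0.4779 -0.0136  0.1236] yaw 1.571 q [-0.0061  0.7069  0.7073 -0.0045] F [ 0.5 -0.  -0.2] w 0.0853
tool shift [ 0.2102 -0.0075 -0.0158] rotvec [-0.0149 -0.0023  0.0005]
```

Call:
apply_moves --moves '[0.0854, 0.015, -0.003, -0.016, -0.014, 0, 0, 0.0854, 0.035, -0.003, 0, 0, 0, 0, 0.0854, 0.04, 0, 0, 0, 0, 0, 0.0854, 0.04, 0, 0, 0, 0, 0, 0.0854, 0.04, 0, 0, 0, 0, 0, 0.0854, 0.025, 0, 0, 0, 0, 0, 0.0854, 0.012, 0, 0, 0, 0, 0, 0.0854, 0, 0, 0, 0, 0, 0]'

```text
clock: 9.07
position: [0.4795, 0.2005, 0.1493]
ee_rot: [0.007, 0.709, 0.705, 0.008]
contact_force: [0.4, -0.3, 0.2]
width: 0.0854
```

Run:
```python
from h import *
go(.4705,.1965,.14)
def find(d,c,r,zmin):
    W=cloud(d); m=(np.hypot(W[...,0]-c[0],W[...,1]-c[1])<r)&(W[...,2]>zmin)
    Q=W[m]; zt=np.percentile(Q[:,2],95); R=Q[Q[:,2]>zt-.006]
    print(len(Q),"zt",zt.round(4),"mid",((R.min(0)+R.max(0))/2).round(4),"size",np.ptp(R,0).round(3))
for n in("scene","top"):
    d=imaging.get_image(n); p=proj(d,[.4825,-.0146,.05]).astype(int); print(n,p)
    find(d,(.4825,-.0146),.05,.055)
    c=d["image"][max(0,p[1]-40):p[1]+40,p[0]-50:p[0]+50]
    cv2.imwrite(f"pics/c_{n}.png",cv2.resize(c,None,fx=5,fy=5,interpolation=cv2.INTER_CUBIC)[:,:,::-1])
```

```text
t 9.07 p [0.4795 0.2005 0.1493] yaw 1.565 q [0.007  0.709  0.7051 0.0083] F [ 0.4 -0.3  0.2] w 0.0854
tool shift [-0.004  -0.0091  0.0091] rotvec [ 0.0216 -0.0019 -0.0055]
scene [281 185]
136 zt 0.0701 mid [ 0.4813 -0.0138  0.0682] size [0.065 0.067 0.008]
top [333 238]
70 zt 0.0709 mid [ 0.4848 -0.0122  0.0687] size [0.062 0.062 0.007]
```

View pics/c_scene.png

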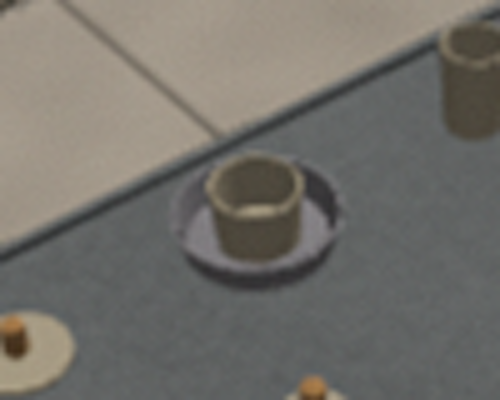

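View pics/c_top.png

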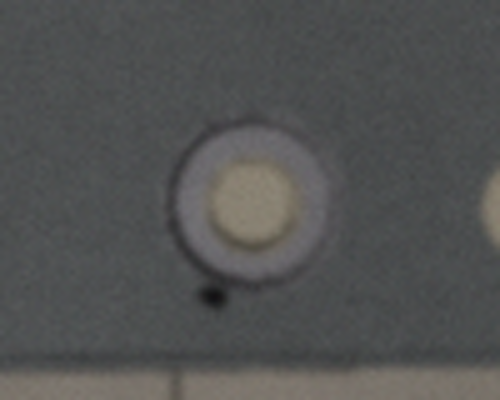

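The tub stands level in the middle of the bowl (scene crop (255,210), top crop (253,203)). Its measured centre is (0.483, -0.013) with the rim at 70 mm, where about 66 was expected plus the usual +3 bias. Next is the beaker.

Call:
apply_moves --moves '[0.0854, -0.004, -0.007, 0.009, 0.02, -0.002, -0.005, 0.0854, 0, -0.003, 0.015, 0, 0, 0, 0.0854, 0, 0, 0.02, 0, 0, 0, 0.0854, 0, 0, 0.015, 0, 0, 0, 0.0854, 0, 0, 0.01, 0, 0, 0, 0.0854, 0, 0, 0, 0, 0, 0, 0.0854, 0, 0, 0, 0, 0, 0, 0.0854, 0, 0, 0, 0, 0, 0]'

```text
clock: 9.83
position: [0.4656, 0.1808, 0.0744]
ee_rot: [-0.001, 0.711, 0.703, -0.007]
contact_force: [0.5, 0.1, 0.4]
width: 0.0852
```

```bash
python3 -c "
from h import *
go(.4705,.1965,.056)"
```

```text
t 9.83 p [0.4656 0.1808 0.0744] yaw 1.558 q [-6.000e-04  7.114e-01  7.027e-01 -6.600e-03] F [0.5 0.1 0.4] w 0.0852
tool shift [0.016  0.0049 0.0182] rotvec [-0.0102  0.0085 -0.0123]
```

Call:
apply_moves --moves '[0.0854, 0.008, 0.003, 0, -0.01, 0.008, -0.012, 0.0854, 0.005, 0.001, 0, 0, 0, 0, 0.0854, 0.001, 0, 0.002, 0, 0, 0, 0.0854, 0, 0, 0.004, 0, 0, 0, 0.0854, 0, 0, 0.004, 0, 0, 0, 0.0854, 0, 0, 0.002, 0, 0, 0, 0.0854, 0, 0, 0, 0, 0, 0, 0.0854, 0, 0, 0, 0, 0, 0]'

```text
clock: 10.5
position: [0.4722, 0.1962, 0.0638]
ee_rot: [0.002, 0.707, 0.707, 0.003]
contact_force: [0.0, 0.5, 0.1]
width: 0.0855
```

```bash
python3 -c "
from h import *
go(.4705,.1965,.056)"
```

```text
t 10.5 p [0.4722 0.1962 0.0638] yaw 1.571 q [0.0016 0.7069 0.7073 0.0029] F [0.  0.5 0.1] w 0.0855
tool shift [ 0.0003 -0.0018  0.0078] rotvec [ 0.0063 -0.0018  0.0006]
```

Call:
apply_moves --moves '[0.0854, 0, -0.0015, 0.003, 0.006, -0.002, 0, 0.0854, 0, 0, 0.003, 0, 0, 0, 0.0854, 0, 0, 0.002, 0, 0, 0, 0.07, 0, 0, 0, 0, 0, 0, 0.04, 0, 0, 0, 0, 0, 0, 0.04, 0, 0, 0, 0, 0, 0, 0.04, 0, 0, 0, 0, 0, 0, 0.04, 0, 0, 0, 0, 0, 0]' --newtons 40

```text
clock: 11.17
position: [0.4705, 0.196, 0.0552]
ee_rot: [-0.0, 0.707, 0.707, -0.0]
contact_force: [-0.4, 0.4, -0.6]
width: 0.0523
```

Call:
apply_moves --moves '[0.04, 0, 0, 0, 0, 0, 0, 0.04, 0, 0, 0, 0, 0, 0, 0.04, 0, 0, 0, 0, 0, 0, 0.04, 0, 0, 0, 0, 0, 0, 0.04, 0, 0, 0, 0, 0, 0, 0.04, 0, 0, 0, 0, 0, 0, 0.04, 0, 0, 0, 0, 0, 0, 0.04, 0, 0, 0, 0, 0, 0]'

```text
clock: 11.83
position: [0.4707, 0.196, 0.0552]
ee_rot: [0.0, 0.707, 0.707, -0.0]
contact_force: [-0.2, 0.1, 0.9]
width: 0.0527
```

```bash
python3 -c "
from h import *
go(.4705,.1965,.056)"
```

```text
t 11.83 p [0.4707 0.196  0.0552] yaw 1.571 q [ 1.000e-04  7.069e-01  7.073e-01 -2.000e-04] F [-0.2  0.1  0.9] w 0.0527
tool shift [ 0.0005 -0.0002 -0.0008] rotvec [-0.0001  0.0005  0.0005]
```

Gripped at 52.7 mm, which fits the beaker near its rim. I'll lift.

Call:
apply_moves --moves '[0.04, 0, 0, -0.005, 0, 0, 0, 0.04, 0, 0, -0.012, 0, 0, 0, 0.04, 0, 0, -0.018, 0, 0, 0, 0.04, 0, 0, -0.018, 0, 0, 0, 0.04, 0, 0, -0.018, 0, 0, 0, 0.04, 0, 0, -0.015, 0, 0, 0, 0.04, 0, 0, -0.008, 0, 0, 0, 0.04, 0, 0, 0, 0, 0, 0]'

```text
clock: 12.5
position: [0.4697, 0.1958, 0.1539]
ee_rot: [-0.001, 0.707, 0.707, -0.002]
contact_force: [0.5, -0.1, 0.3]
width: 0.0519
```

Call:
apply_moves --moves '[0.04, -0.01, 0, -0.003, 0, 0, 0, 0.04, -0.025, 0.002, 0, 0, 0, 0, 0.04, -0.033, 0.002, 0, 0, 0, 0, 0.04, -0.033, 0.002, 0, 0, 0, 0, 0.04, -0.033, 0.002, 0, 0, 0, 0, 0.04, -0.028, 0.002, 0, 0, 0, 0, 0.04, -0.015, 0, 0, 0, 0, 0, 0.04, 0, 0, 0, 0, 0, 0]'

```text
clock: 13.17
position: [0.4762, 0.0087, 0.1522]
ee_rot: [-0.003, 0.705, 0.71, -0.005]
contact_force: [0.4, 0.8, -1.0]
width: 0.0521
```

Run:
```python
from h import *
go(.483,-.0138,.14)
for n in("scene",):
    d=imaging.get_image(n); p=proj(d,[.4825,-.0146,.1]).astype(int); print(n,p)
    c=d["image"][max(0,p[1]-60):p[1]+60,p[0]-75:p[0]+75]
    cv2.imwrite(f"pics/d_{n}.png",cv2.resize(c,None,fx=5,fy=5,interpolation=cv2.INTER_CUBIC)[:,:,::-1])
```

```text
t 13.17 p [0.4762 0.0087 0.1522] yaw 1.578 q [-0.003   0.7046  0.7096 -0.0054] F [ 0.4  0.8 -1. ] w 0.0521
tool shift [-0.0225  0.0068  0.0122] rotvec [-0.0119  0.0034  0.0072]
scene [280 174]
```

View pics/d_scene.png

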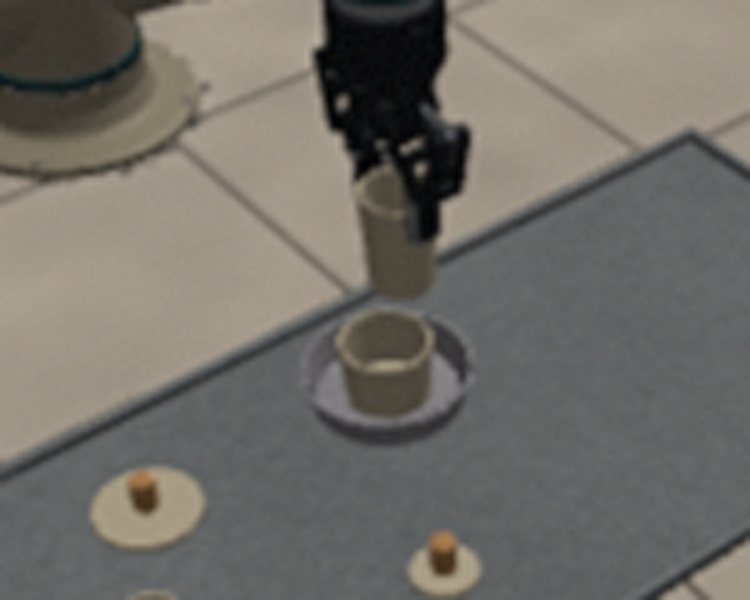

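The beaker hangs upright (crop (397,240)) above the tub (crop (385,350)). I'll centre it first.

Call:
apply_moves --moves '[0.04, -0.008, 0.004, 0, -0.012, 0.003, 0.007, 0.04, -0.007, 0.002, 0, 0, 0, 0, 0.04, -0.003, 0, 0, 0, 0, 0, 0.04, 0, 0, 0, 0, 0, 0, 0.04, 0, 0, 0, 0, 0, 0, 0.04, 0, 0, 0, 0, 0, 0, 0.04, 0, 0, 0, 0, 0, 0, 0.04, 0, 0, 0, 0, 0, 0]'

```text
clock: 13.88
position: [0.4811, -0.0063, 0.1504]
ee_rot: [-0.002, 0.706, 0.708, 0.0]
contact_force: [-0.6, -0.2, 0.3]
width: 0.0522
```

Run:
```python
from h import *
go(.483,-.0138,.1)
```

```text
t 13.88 p [ 0.4811 -0.0063  0.1504] yaw 1.574 q [-2.200e-03  7.059e-01  7.083e-01  2.000e-04] F [-0.6 -0.2  0.3] w 0.0522
tool shift [-0.0077  0.002   0.0504] rotvec [-0.0028 -0.0034  0.0035]
```

Call:
apply_moves --moves '[0.04, -0.005, 0.002, 0.002, -0.003, -0.003, 0.003, 0.04, -0.002, 0, 0.006, 0, 0, 0, 0.04, 0, 0, 0.006, 0, 0, 0, 0.04, 0, 0, 0.006, 0, 0, 0, 0.04, 0, 0, 0.003, 0, 0, 0, 0.04, 0, 0, 0, 0, 0, 0, 0.04, 0, 0, 0, 0, 0, 0, 0.04, 0, 0, 0, 0, 0, 0]'

```text
clock: 14.55
position: [0.4826, -0.0132, 0.1241]
ee_rot: [-0.001, 0.707, 0.708, -0.0]
contact_force: [0.1, 0.2, -0.8]
width: 0.0526
```

Run:
```python
from h import *
go(.483,-.0138,.072)
```

```text
t 14.55 p [ 0.4826 -0.0132  0.1241] yaw 1.572 q [-7.000e-04  7.066e-01  7.076e-01 -3.000e-04] F [ 0.1  0.2 -0.8] w 0.0526
tool shift [-0.0006  0.0004  0.0521] rotvec [-0.0013 -0.0006  0.0014]
```

Call:
apply_moves --moves '[0.04, -0.0005, 0, 0.004, 0, 0, 0, 0.04, 0, 0, 0.006, 0, 0, 0, 0.04, 0, 0, 0.006, 0, 0, 0, 0.04, 0, 0, 0.006, 0, 0, 0, 0.04, 0, 0, 0.006, 0, 0, 0, 0.04, 0, 0, 0.006, 0, 0, 0, 0.04, 0, 0, 0.002, 0, 0, 0, 0.04, 0, 0, 0, 0, 0, 0]'

```text
clock: 15.22
position: [0.4827, -0.0137, 0.0843]
ee_rot: [-0.001, 0.707, 0.708, -0.0]
contact_force: [0.6, -0.1, -0.9]
width: 0.0524
```

Run:
```python
from h import *
go(.483,-.0138,.0712)
```

```text
t 15.22 p [ 0.4827 -0.0137  0.0843] yaw 1.572 q [-6.000e-04  7.066e-01  7.076e-01 -2.000e-04] F [ 0.6 -0.1 -0.9] w 0.0524
tool shift [-0.0001  0.0003  0.0131] rotvec [-0.0011 -0.0006  0.0014]
```

Call:
apply_moves --moves '[0.04, 0, 0, 0.003, 0, 0, 0, 0.04, 0, 0, 0.003, 0, 0, 0, 0.04, 0, 0, 0.003, 0, 0, 0, 0.04, 0, 0, 0.003, 0, 0, 0, 0.04, 0, 0, 0.0005, 0, 0, 0, 0.04, 0, 0, 0, 0, 0, 0, 0.04, 0, 0, 0, 0, 0, 0, 0.04, 0, 0, 0, 0, 0, 0]'

```text
clock: 15.88
position: [0.4835, -0.0139, 0.0713]
ee_rot: [0.0, 0.707, 0.708, 0.0]
contact_force: [-0.4, 0.0, -0.4]
width: 0.0521
```

Run:
```python
from h import *
go(.483,-.0138,.0712)
```

```text
t 15.88 p [ 0.4835 -0.0139  0.0713] yaw 1.572 q [1.000e-04 7.065e-01 7.077e-01 2.000e-04] F [-0.4  0.  -0.4] w 0.0521
tool shift [ 0.0001 -0.0005  0.0001] rotvec [ 0.0005 -0.0002  0.0016]
```

Call:
apply_moves --moves '[0.04, 0, 0, 0.001, 0, 0, 0, 0.07, 0, 0, 0, 0, 0, 0, 0.07, 0, 0, 0, 0, 0, 0, 0.07, 0, 0, 0, 0, 0, 0, 0.07, 0, 0, -0.005, 0, 0, 0, 0.0854, 0, 0, -0.02, 0, 0, 0, 0.0854, 0, 0, -0.03, 0, 0, 0, 0.0854, 0, 0, -0.03, 0, 0, 0]'

```text
clock: 16.55
position: [0.4787, -0.0131, 0.1531]
ee_rot: [-0.006, 0.707, 0.708, -0.004]
contact_force: [1.1, 0.0, -1.1]
width: 0.0856
```

Run:
```python
from h import *
go(.6365,-.283,.18)
```

```text
t 16.55 p [ 0.4787 -0.0131  0.1531] yaw 1.572 q [-0.0059  0.7066  0.7076 -0.004 ] F [ 1.1  0.  -1.1] w 0.0856
tool shift [-0.27    0.157  -0.0298] rotvec [-0.014  -0.0027  0.0015]
```

Call:
apply_moves --moves '[0.0854, -0.015, 0.009, -0.02, -0.014, 0, 0, 0.0854, -0.034, 0.02, -0.005, 0, 0, 0, 0.0854, -0.035, 0.02, 0, 0, 0, 0, 0.0854, -0.035, 0.02, 0, 0, 0, 0, 0.0854, -0.035, 0.02, 0, 0, 0, 0, 0.0854, -0.035, 0.02, 0, 0, 0, 0, 0.0854, -0.035, 0.02, 0, 0, 0, 0, 0.0854, -0.02, 0.01, 0, 0, 0, 0]'

```text
clock: 17.22
position: [0.6249, -0.2613, 0.1916]
ee_rot: [0.006, 0.704, 0.711, 0.006]
contact_force: [0.0, 0.6, -0.8]
width: 0.0852
```

Run:
```python
from h import *
go(.6365,-.283,.17)
def find(d,c,r,zmin):
    W=cloud(d); m=(np.hypot(W[...,0]-c[0],W[...,1]-c[1])<r)&(W[...,2]>zmin)
    Q=W[m]; zt=np.percentile(Q[:,2],95); R=Q[Q[:,2]>zt-.006]
    print(len(Q),"zt",zt.round(4),"mid",((R.min(0)+R.max(0))/2).round(4),"size",np.ptp(R,0).round(3))
for n in("scene","top"):
    d=imaging.get_image(n); p=proj(d,[.4825,-.0146,.05]).astype(int); print(n,p)
    find(d,(.4825,-.0146),.05,.08)
    c=d["image"][max(0,p[1]-40):p[1]+40,p[0]-50:p[0]+50]
    cv2.imwrite(f"pics/e_{n}.png",cv2.resize(c,None,fx=5,fy=5,interpolation=cv2.INTER_CUBIC)[:,:,::-1])
```

```text
t 17.22 p [ 0.6249 -0.2613  0.1916] yaw 1.581 q [0.0058 0.7035 0.7106 0.0063] F [ 0.   0.6 -0.8] w 0.0852
tool shift [-0.0218  0.011   0.0218] rotvec [ 0.0172 -0.0007  0.0101]
scene [281 185]
160 zt 0.1023 mid [ 0.482  -0.0145  0.1004] size [0.053 0.052 0.007]
top [333 238]
62 zt 0.102 mid [ 0.4848 -0.0129  0.0997] size [0.051 0.051 0.007]
```

View pics/e_scene.png

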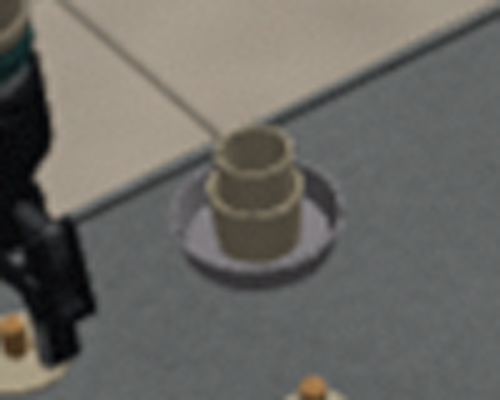

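View pics/e_top.png

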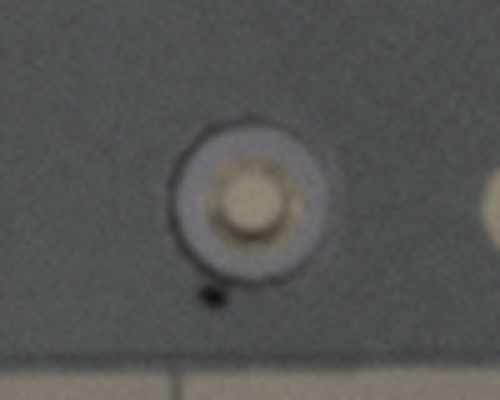

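The beaker is nested upright in the tub. Its rim reads 102 mm, where about 98 was expected plus the usual bias, and its centre is (0.4834, -0.0137). Next is the cream tumbler.

Call:
apply_moves --moves '[0.0854, -0.012, 0.006, 0.004, 0.015, 0, 0.01, 0.0854, -0.007, 0.004, 0.008, 0, 0, 0, 0.0854, -0.002, 0.001, 0.008, 0, 0, 0, 0.0854, 0, 0, 0.008, 0, 0, 0, 0.0854, 0, 0, 0.008, 0, 0, 0, 0.0854, 0, 0, 0.004, 0, 0, 0, 0.0854, 0, 0, 0, 0, 0, 0, 0.0854, 0, 0, 0, 0, 0, 0]'

```text
clock: 17.98
position: [0.632, -0.2773, 0.146]
ee_rot: [-0.005, 0.707, 0.707, 0.001]
contact_force: [0.7, -1.1, 0.9]
width: 0.0851
```

Run:
```python
from h import *
go(.6365,-.283,.083)
```

```text
t 17.98 p [ 0.632  -0.2773  0.146 ] yaw 1.571 q [-0.0049  0.7071  0.7071  0.001 ] F [ 0.7 -1.1  0.9] w 0.0851
tool shift [-0.0062  0.0048  0.063 ] rotvec [-0.0055 -0.0084 -0.0001]
```

Call:
apply_moves --moves '[0.0854, -0.005, 0.003, 0.003, -0.005, -0.008, 0, 0.0854, -0.001, 0.001, 0.008, 0, 0, 0, 0.0854, 0, 0, 0.008, 0, 0, 0, 0.0854, 0, 0, 0.008, 0, 0, 0, 0.0854, 0, 0, 0.008, 0, 0, 0, 0.0854, 0, 0, 0.004, 0, 0, 0, 0.0854, 0, 0, 0, 0, 0, 0, 0.0854, 0, 0, 0, 0, 0, 0]'

```text
clock: 18.65
position: [0.6364, -0.2829, 0.1035]
ee_rot: [0.001, 0.707, 0.707, 0.0]
contact_force: [-0.3, -0.2, 0.1]
width: 0.0856
```

Run:
```python
from h import *
go(.6365,-.283,.083)
```

```text
t 18.65 p [ 0.6364 -0.2829  0.1035] yaw 1.572 q [5.000e-04 7.067e-01 7.075e-01 1.000e-04] F [-0.3 -0.2  0.1] w 0.0856
tool shift [-0.0001  0.0001  0.0205] rotvec [0.0009 0.0007 0.001 ]
```

Call:
apply_moves --moves '[0.0854, 0, 0, 0.005, 0, 0, 0, 0.0854, 0, 0, 0.006, 0, 0, 0, 0.0854, 0, 0, 0.006, 0, 0, 0, 0.0854, 0, 0, 0.002, 0, 0, 0, 0.06, 0, 0, 0, 0, 0, 0, 0.06, 0, 0, 0, 0, 0, 0, 0.03, 0, 0, 0, 0, 0, 0, 0.03, 0, 0, 0, 0, 0, 0]'

```text
clock: 19.32
position: [0.6369, -0.2833, 0.0831]
ee_rot: [0.001, 0.707, 0.707, 0.0]
contact_force: [-1.6, 1.4, 20.2]
width: 0.0392
```

Call:
apply_moves --moves '[0.03, 0, 0, 0, 0, 0, 0, 0.03, 0, 0, 0, 0, 0, 0, 0.03, 0, 0, 0, 0, 0, 0, 0.03, 0, 0, 0, 0, 0, 0, 0.03, 0, 0, 0, 0, 0, 0, 0.03, 0, 0, 0, 0, 0, 0, 0.03, 0, 0, 0, 0, 0, 0, 0.03, 0, 0, 0, 0, 0, 0]' --newtons 35

```text
clock: 19.98
position: [0.6372, -0.2834, 0.0839]
ee_rot: [0.002, 0.707, 0.707, 0.0]
contact_force: [0.7, -0.3, -1.1]
width: 0.0386
```

Run:
```python
from h import *
go(.6365,-.283,.083)
```

```text
t 19.98 p [ 0.6372 -0.2834  0.0839] yaw 1.572 q [1.800e-03 7.068e-01 7.074e-01 4.000e-04] F [ 0.7 -0.3 -1.1] w 0.0386
tool shift [ 0.0004 -0.0007  0.0009] rotvec [0.0031 0.0019 0.0009]
```

Gripped at 38.6 mm, which fits the tumbler near its rim. There was a brief 20 N vertical reading while the pads swung, and it has settled. I'll lift.

Call:
apply_moves --moves '[0.03, 0, 0, -0.005, 0, 0, 0, 0.03, 0, 0, -0.014, 0, 0, 0, 0.03, 0, 0, -0.022, 0, 0, 0, 0.03, 0, 0, -0.022, 0, 0, 0, 0.03, 0, 0, -0.022, 0, 0, 0, 0.03, 0, 0, -0.022, 0, 0, 0, 0.03, 0, 0, -0.012, 0, 0, 0, 0.03, 0, 0, 0, 0, 0, 0]'

```text
clock: 20.65
position: [0.6357, -0.2826, 0.2079]
ee_rot: [-0.001, 0.707, 0.707, -0.0]
contact_force: [0.9, -0.0, 0.2]
width: 0.0389
```

Run:
```python
from h import *
go(.4832,-.0138,.21)
```

```text
t 20.65 p [ 0.6357 -0.2826  0.2079] yaw 1.572 q [-6.000e-04  7.068e-01  7.074e-01 -2.000e-04] F [ 0.9 -0.   0.2] w 0.0389
tool shift [ 0.2689 -0.1523 -0.0018] rotvec [-0.0011 -0.0005  0.0008]
```

Call:
apply_moves --moves '[0.03, 0.01, -0.006, 0, 0, 0, 0, 0.03, 0.022, -0.012, 0, 0, 0, 0, 0.03, 0.03, -0.017, 0, 0, 0, 0, 0.03, 0.03, -0.017, 0, 0, 0, 0, 0.03, 0.03, -0.017, 0, 0, 0, 0, 0.03, 0.03, -0.017, 0, 0, 0, 0, 0.03, 0.03, -0.017, 0, 0, 0, 0, 0.03, 0.03, -0.017, 0, 0, 0, 0]'

```text
clock: 21.32
position: [0.5062, -0.0637, 0.1987]
ee_rot: [-0.005, 0.71, 0.704, -0.003]
contact_force: [-0.4, -0.1, 0.3]
width: 0.039
```

Run:
```python
from h import *
go(.4832,-.0138,.21)
```

```text
t 21.32 p [ 0.5062 -0.0637  0.1987] yaw 1.563 q [-0.0048  0.7099  0.7043 -0.0025] F [-0.4 -0.1  0.3] w 0.039
tool shift [ 0.0498 -0.0235 -0.0109] rotvec [-0.0104 -0.0032 -0.008 ]
```

Call:
apply_moves --moves '[0.03, 0.014, -0.007, -0.008, -0.01, -0.003, -0.008, 0.03, 0.012, -0.006, -0.003, 0, 0, 0, 0.03, 0.009, -0.005, 0, 0, 0, 0, 0.03, 0.004, -0.002, 0, 0, 0, 0, 0.03, 0, 0, 0, 0, 0, 0, 0.03, 0, 0, 0, 0, 0, 0, 0.03, 0, 0, 0, 0, 0, 0, 0.03, 0, 0, 0, 0, 0, 0]'

```text
clock: 21.98
position: [0.4719, -0.014, 0.2037]
ee_rot: [-0.008, 0.705, 0.709, -0.004]
contact_force: [-0.2, 0.2, -0.5]
width: 0.039
```

Run:
```python
from h import *
go(.4832,-.0138,.19)
d=imaging.get_image("scene"); p=proj(d,[.4825,-.0146,.12]).astype(int)
c=d["image"][max(0,p[1]-60):p[1]+60,p[0]-75:p[0]+75]
cv2.imwrite(f"pics/f.png",cv2.resize(c,None,fx=5,fy=5,interpolation=cv2.INTER_CUBIC)[:,:,::-1])
```

```text
t 21.98 p [ 0.4719 -0.014   0.2037] yaw 1.577 q [-0.0084  0.7047  0.7094 -0.0038] F [-0.2  0.2 -0.5] w 0.039
tool shift [0.0001 0.0115 0.0135] rotvec [-0.0171 -0.0065  0.0067]
```

View pics/f.png

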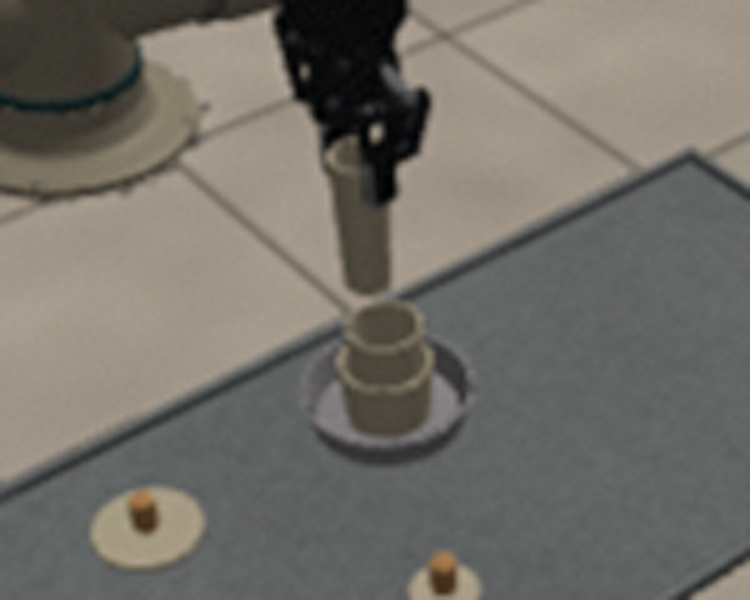

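The tumbler is held upright (crop (362,220)), about 11 mm short in x of the beaker mouth (crop (385,320)). I'll correct at this height before descending.

Call:
apply_moves --moves '[0.03, 0, 0.006, 0, -0.015, -0.006, 0.006, 0.03, 0, 0.004, 0, 0, 0, 0, 0.03, 0, 0, 0, 0, 0, 0, 0.03, 0, 0, 0, 0, 0, 0, 0.03, 0, 0, 0, 0, 0, 0, 0.03, 0, 0, 0, 0, 0, 0, 0.03, 0, 0, 0, 0, 0, 0, 0.03, 0, 0, 0, 0, 0, 0]'

```text
clock: 22.7
position: [0.4849, -0.0162, 0.2029]
ee_rot: [-0.0, 0.708, 0.706, -0.0]
contact_force: [-0.2, -0.7, -0.6]
width: 0.0388
```

Run:
```python
from h import *
go(.4832,-.0138,.19)
```

```text
t 22.7 p [ 0.4849 -0.0162  0.2029] yaw 1.568 q [-1.000e-04  7.083e-01  7.060e-01 -5.000e-04] F [-0.2 -0.7 -0.6] w 0.0388
tool shift [ 0.0024 -0.0017  0.0129] rotvec [-0.0008  0.0006 -0.0032]
```

Call:
apply_moves --moves '[0.03, 0.002, -0.0015, 0.001, 0, 0, -0.003, 0.03, 0, 0, 0.005, 0, 0, 0, 0.03, 0, 0, 0.006, 0, 0, 0, 0.03, 0, 0, 0.004, 0, 0, 0, 0.03, 0, 0, 0, 0, 0, 0, 0.03, 0, 0, 0, 0, 0, 0, 0.03, 0, 0, 0, 0, 0, 0, 0.03, 0, 0, 0, 0, 0, 0]'

```text
clock: 23.37
position: [0.4823, -0.0137, 0.1846]
ee_rot: [-0.001, 0.707, 0.707, -0.001]
contact_force: [0.1, 0.0, -0.6]
width: 0.0387
```

Run:
```python
from h import *
go(.4832,-.0138,.1039)
```

```text
t 23.37 p [ 0.4823 -0.0137  0.1846] yaw 1.571 q [-7.000e-04  7.069e-01  7.073e-01 -9.000e-04] F [ 0.1  0.  -0.6] w 0.0387
tool shift [-0.0001  0.0011  0.0807] rotvec [-0.0023  0.0003  0.0005]
```

Call:
apply_moves --moves '[0.03, 0, 0.001, 0.004, -0.002, 0, 0, 0.03, 0, 0, 0.006, 0, 0, 0, 0.03, 0, 0, 0.007, 0, 0, 0, 0.03, 0, 0, 0.007, 0, 0, 0, 0.03, 0, 0, 0.007, 0, 0, 0, 0.03, 0, 0, 0.006, 0, 0, 0, 0.03, 0, 0, 0.002, 0, 0, 0, 0.03, 0, 0, 0, 0, 0, 0]'

```text
clock: 24.03
position: [0.4832, -0.0138, 0.141]
ee_rot: [-0.0, 0.707, 0.707, -0.0]
contact_force: [1.7, -0.1, -0.4]
width: 0.0388
```

Run:
```python
from h import *
go(.4832,-.0138,.1039)
```

```text
t 24.03 p [ 0.4832 -0.0138  0.141 ] yaw 1.571 q [-2.000e-04  7.070e-01  7.072e-01 -3.000e-04] F [ 1.7 -0.1 -0.4] w 0.0388
tool shift [-0.      0.0001  0.0371] rotvec [-0.0008  0.0002  0.0002]
```

Call:
apply_moves --moves '[0.03, 0, 0, 0.004, 0, 0, 0, 0.03, 0, 0, 0.006, 0, 0, 0, 0.03, 0, 0, 0.006, 0, 0, 0, 0.03, 0, 0, 0.006, 0, 0, 0, 0.03, 0, 0, 0.005, 0, 0, 0, 0.03, 0, 0, 0.001, 0, 0, 0, 0.03, 0, 0, 0, 0, 0, 0, 0.03, 0, 0, 0, 0, 0, 0]'

```text
clock: 24.7
position: [0.4834, -0.0138, 0.1098]
ee_rot: [-0.0, 0.707, 0.707, -0.0]
contact_force: [0.4, 0.8, 0.1]
width: 0.0389
```

Run:
```python
from h import *
go(.4832,-.0138,.1039)
```

```text
t 24.7 p [ 0.4834 -0.0138  0.1098] yaw 1.571 q [-2.000e-04  7.070e-01  7.072e-01 -3.000e-04] F [0.4 0.8 0.1] w 0.0389
tool shift [-0.     -0.0002  0.0059] rotvec [-0.0007  0.0002  0.0003]
```

Call:
apply_moves --moves '[0.03, 0, 0, 0.002, 0, 0, 0, 0.03, 0, 0, 0.002, 0, 0, 0, 0.03, 0, 0, 0.0015, 0, 0, 0, 0.03, 0, 0, 0.0005, 0, 0, 0, 0.03, 0, 0, 0, 0, 0, 0, 0.03, 0, 0, 0, 0, 0, 0, 0.03, 0, 0, 0, 0, 0, 0, 0.03, 0, 0, 0, 0, 0, 0]'

```text
clock: 25.37
position: [0.4842, -0.0139, 0.1042]
ee_rot: [0.001, 0.707, 0.707, 0.0]
contact_force: [-0.7, -0.5, -1.0]
width: 0.0388
```

Run:
```python
from h import *
go(.4832,-.0138,.1039)
```

```text
t 25.37 p [ 0.4842 -0.0139  0.1042] yaw 1.571 q [8.000e-04 7.070e-01 7.072e-01 4.000e-04] F [-0.7 -0.5 -1. ] w 0.0388
tool shift [ 0.0001 -0.001   0.0003] rotvec [0.0017 0.0006 0.0003]
```

Call:
apply_moves --moves '[0.03, 0, -0.0005, 0.0012, 0, 0, 0, 0.03, 0, 0, 0, 0, 0, 0, 0.055, 0, 0, 0, 0, 0, 0, 0.055, 0, 0, 0, 0, 0, 0, 0.055, 0, 0, 0, 0, 0, 0, 0.06, 0, 0, -0.01, 0, 0, 0, 0.07, 0, 0, -0.02, 0, 0, 0, 0.07, 0, 0, -0.03, 0, 0, 0]'

```text
clock: 26.03
position: [0.479, -0.0132, 0.159]
ee_rot: [-0.005, 0.707, 0.707, -0.004]
contact_force: [0.3, 0.6, -0.6]
width: 0.0703
```

Run:
```python
from h import *
go(.646,-.087,.17)
```

```text
t 26.03 p [ 0.479  -0.0132  0.159 ] yaw 1.571 q [-0.0049  0.707   0.7072 -0.0037] F [ 0.3  0.6 -0.6] w 0.0703
tool shift [-0.0738  0.1668 -0.0131] rotvec [-0.0121 -0.0017  0.0002]
```

Call:
apply_moves --moves '[0.07, 0, 0, -0.02, -0.012, 0, 0, 0.07, -0.008, 0.017, 0, 0, 0, 0, 0.05, -0.015, 0.034, 0, 0, 0, 0, 0.05, -0.015, 0.034, 0, 0, 0, 0, 0.05, -0.015, 0.034, 0, 0, 0, 0, 0.05, -0.012, 0.028, 0, 0, 0, 0, 0.05, -0.006, 0.012, 0, 0, 0, 0, 0.05, 0, 0, 0, 0, 0, 0]'

```text
clock: 26.7
position: [0.646, -0.0867, 0.1875]
ee_rot: [0.004, 0.706, 0.708, 0.004]
contact_force: [-0.4, 0.0, -0.0]
width: 0.0502
```

Run:
```python
from h import *
go(.6455,-.0868,.1)
def find(d,c,r,zmin):
    W=cloud(d); m=(np.hypot(W[...,0]-c[0],W[...,1]-c[1])<r)&(W[...,2]>zmin)&(W[...,2]<.145)
    Q=W[m]; zt=np.percentile(Q[:,2],95); R=Q[Q[:,2]>zt-.006]
    print(len(Q),"zt",zt.round(4),"mid",((R.min(0)+R.max(0))/2).round(4),"size",np.ptp(R,0).round(3))
for n in("scene","top"):
    d=imaging.get_image(n); p=proj(d,[.4825,-.0146,.07]).astype(int); print(n,p)
    find(d,(.4825,-.0146),.05,.11)
    c=d["image"][max(0,p[1]-40):p[1]+40,p[0]-50:p[0]+50]
    cv2.imwrite(f"pics/g_{n}.png",cv2.resize(c,None,fx=5,fy=5,interpolation=cv2.INTER_CUBIC)[:,:,::-1])
```

```text
t 26.7 p [ 0.646  -0.0867  0.1875] yaw 1.573 q [0.0044 0.7064 0.7078 0.0042] F [-0.4  0.  -0. ] w 0.0502
tool shift [-0.0001 -0.0016  0.0875] rotvec [0.0123 0.0003 0.0019]
scene [281 181]
28 zt 0.1331 mid [ 0.4859 -0.0306  0.1307] size [0.018 0.005 0.007]
top [333 239]
12 zt 0.1332 mid [0.4849 0.0005 0.1305] size [0.028 0.006 0.006]
```

View pics/g_scene.png

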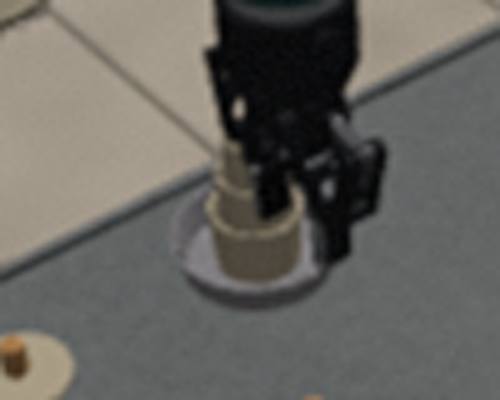

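View pics/g_top.png

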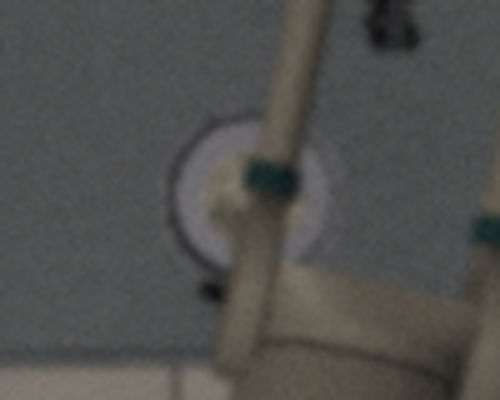

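The gripper and forearm hide most of the nest, but the visible tumbler rim reads 133 mm, where 130 plus bias was expected, so it looks seated. I'll check again when the view is clear, and go down to the lid knob now.

Call:
apply_moves --moves '[0.045, 0, -0.001, 0.006, 0.012, 0, 0, 0.045, 0, 0, 0.012, 0, 0, 0, 0.045, 0, 0, 0.014, 0, 0, 0, 0.045, 0, 0, 0.014, 0, 0, 0, 0.045, 0, 0, 0.014, 0, 0, 0, 0.045, 0, 0, 0.014, 0, 0, 0, 0.045, 0, 0, 0.008, 0, 0, 0, 0.045, 0, 0, 0, 0, 0, 0]'

```text
clock: 27.47
position: [0.6289, -0.0784, 0.099]
ee_rot: [-0.007, 0.705, 0.709, -0.004]
contact_force: [0.4, -0.5, -0.8]
width: 0.0454
```

Run:
```python
from h import *
go(.6455,-.0868,.026)
def find(d,c,r,zmin):
    W=cloud(d); m=(np.hypot(W[...,0]-c[0],W[...,1]-c[1])<r)&(W[...,2]>zmin)&(W[...,2]<.145)
    Q=W[m]; zt=np.percentile(Q[:,2],95); R=Q[Q[:,2]>zt-.006]
    print(len(Q),"zt",zt.round(4),"mid",((R.min(0)+R.max(0))/2).round(4),"size",np.ptp(R,0).round(3))
for n in("scene","top"):
    d=imaging.get_image(n); p=proj(d,[.53,-.04,.07]).astype(int); print(n,p)
    find(d,(.4825,-.0146),.03,.115)
    c=d["image"][max(0,p[1]-50):p[1]+50,p[0]-60:p[0]+60]
    cv2.imwrite(f"pics/i_{n}.png",cv2.resize(c,None,fx=5,fy=5,interpolation=cv2.INTER_CUBIC)[:,:,::-1])
```

```text
t 27.47 p [ 0.6289 -0.0784  0.099 ] yaw 1.577 q [-0.0067  0.7048  0.7094 -0.0036] F [ 0.4 -0.5 -0.8] w 0.0454
tool shift [-0.0088  0.0176  0.0727] rotvec [-0.0146 -0.0043  0.0064]
scene [283 191]
3 zt 0.1341 mid [ 0.477  -0.0308  0.1329] size [0.009 0.006 0.003]
top [340 224]
16 zt 0.1337 mid [ 0.4863 -0.0135  0.131 ] size [0.019 0.034 0.006]
```

View pics/i_scene.png

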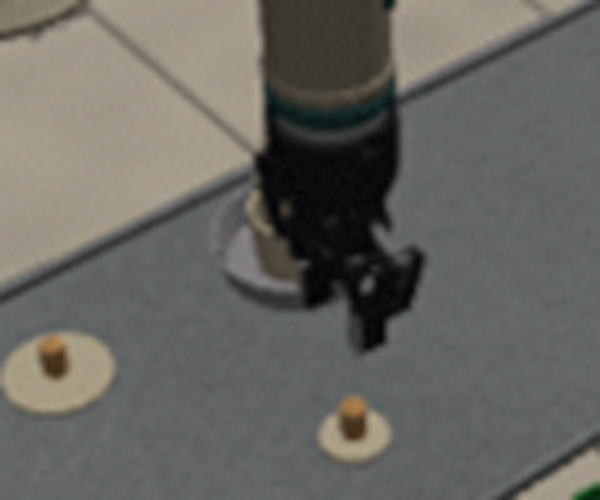

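The gripper is short of the small lid (crop (353,430)). I'll correct, then descend slowly.

Call:
apply_moves --moves '[0.045, -0.005, 0.01, 0, -0.008, -0.003, 0.004, 0.045, -0.003, 0.005, 0, -0.004, 0, 0, 0.045, 0, 0, 0, 0, 0, 0, 0.045, 0, 0, 0, 0, 0, 0, 0.045, 0, 0, 0, 0, 0, 0, 0.045, 0, 0, 0, 0, 0, 0, 0.045, 0, 0, 0, 0, 0, 0, 0.045, 0, 0, 0, 0, 0, 0]'

```text
clock: 28.23
position: [0.6503, -0.0886, 0.1055]
ee_rot: [0.005, 0.706, 0.708, 0.003]
contact_force: [0.3, 0.3, -0.9]
width: 0.045
```

Run:
```python
from h import *
go(.6455,-.0868,.06)
```

```text
t 28.23 p [ 0.6503 -0.0886  0.1055] yaw 1.573 q [0.0046 0.7065 0.7077 0.0031] F [ 0.3  0.3 -0.9] w 0.045
tool shift [ 0.0019 -0.0053  0.0454] rotvec [0.011  0.0021 0.0018]
```

Call:
apply_moves --moves '[0.045, 0.0015, -0.002, 0, 0.004, 0.001, 0.001, 0.045, 0, -0.001, 0.002, 0.003, 0, 0, 0.045, 0, 0, 0.004, 0, 0, 0, 0.045, 0, 0, 0.006, 0, 0, 0, 0.045, 0, 0, 0.006, 0, 0, 0, 0.045, 0, 0, 0.006, 0, 0, 0, 0.045, 0, 0, 0.003, 0, 0, 0, 0.045, 0, 0, 0, 0, 0, 0]'

```text
clock: 28.9
position: [0.6459, -0.0864, 0.0747]
ee_rot: [0.001, 0.707, 0.707, 0.0]
contact_force: [0.1, 0.3, -0.1]
width: 0.045
```

Run:
```python
from h import *
go(.6455,-.0868,.026)
```

```text
t 28.9 p [ 0.6459 -0.0864  0.0747] yaw 1.572 q [6.000e-04 7.068e-01 7.074e-01 2.000e-04] F [ 0.1  0.3 -0.1] w 0.045
tool shift [-0.0003 -0.0005  0.0487] rotvec [0.0011 0.0004 0.001 ]
```

Call:
apply_moves --moves '[0.045, 0, -0.0005, 0.004, 0, 0, 0, 0.045, 0, 0, 0.006, 0, 0, 0, 0.045, 0, 0, 0.007, 0, 0, 0, 0.045, 0, 0, 0.007, 0, 0, 0, 0.045, 0, 0, 0.006, 0, 0, 0, 0.045, 0, 0, 0.006, 0, 0, 0, 0.045, 0, 0, 0.002, 0, 0, 0, 0.045, 0, 0, 0, 0, 0, 0]'

```text
clock: 29.57
position: [0.6451, -0.0865, 0.0317]
ee_rot: [-0.0, 0.707, 0.707, -0.0]
contact_force: [0.4, -0.4, -0.3]
width: 0.045
```

Run:
```python
from h import *
go(.6455,-.0868,.026)
for n in("scene",):
    d=imaging.get_image(n); p=proj(d,[.6455,-.0868,.05]).astype(int); print(n,p)
    c=d["image"][max(0,p[1]-40):p[1]+40,p[0]-50:p[0]+50]
    cv2.imwrite(f"pics/j_{n}.png",cv2.resize(c,None,fx=6,fy=6,interpolation=cv2.INTER_CUBIC)[:,:,::-1])
```

```text
t 29.57 p [ 0.6451 -0.0865  0.0317] yaw 1.572 q [-1.000e-04  7.068e-01  7.074e-01 -1.000e-04] F [ 0.4 -0.4 -0.3] w 0.045
tool shift [-0.0003  0.0004  0.0057] rotvec [-0.0002  0.0001  0.0008]
scene [292 221]
```

View pics/j_scene.png

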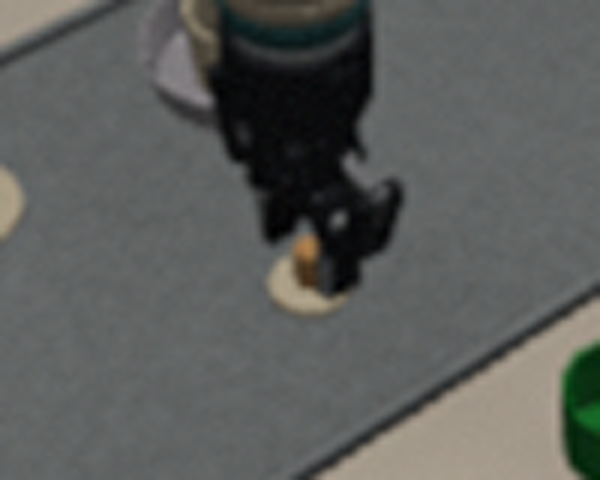

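The knob (crop (308,258)) stands between the fingers. I'll go down 4 mm and close.

Call:
apply_moves --moves '[0.045, 0, 0, 0.002, 0, 0, 0, 0.045, 0, 0, 0.0015, 0, 0, 0, 0.045, 0, 0, 0, 0, 0, 0, 0.01, 0, 0, 0, 0, 0, 0, 0.01, 0, 0, 0, 0, 0, 0, 0.01, 0, 0, 0, 0, 0, 0, 0.01, 0, 0, 0, 0, 0, 0, 0.01, 0, 0, 0, 0, 0, 0]' --newtons 30

```text
clock: 30.28
position: [0.6463, -0.0867, 0.0296]
ee_rot: [0.001, 0.707, 0.707, 0.001]
contact_force: [0.2, 0.7, -0.7]
width: 0.0166
```

Call:
apply_moves --moves '[0.01, 0, 0, 0, 0, 0, 0, 0.01, 0, 0, 0, 0, 0, 0, 0.01, 0, 0, 0, 0, 0, 0, 0.01, 0, 0, 0, 0, 0, 0, 0.01, 0, 0, 0, 0, 0, 0, 0.01, 0, 0, 0, 0, 0, 0, 0.01, 0, 0, 0, 0, 0, 0, 0.01, 0, 0, 0, 0, 0, 0]'

```text
clock: 30.95
position: [0.6462, -0.0867, 0.0296]
ee_rot: [0.001, 0.707, 0.707, 0.001]
contact_force: [0.1, -0.2, -0.6]
width: 0.0163
```

Run:
```python
from h import *
go(.6455,-.0868,.026)
```

```text
t 30.95 p [ 0.6462 -0.0867  0.0296] yaw 1.572 q [1.300e-03 7.068e-01 7.074e-01 7.000e-04] F [ 0.1 -0.2 -0.6] w 0.0163
tool shift [-0.0001 -0.0007  0.0036] rotvec [0.0029 0.0009 0.0009]
```

Gripped the knob at 16.3 mm; every width has read 1 to 2 mm low. I'll lift.

Call:
apply_moves --moves '[0.01, 0, 0, -0.005, 0, 0, 0, 0.01, 0, 0, -0.014, 0, 0, 0, 0.01, 0, 0, -0.025, 0, 0, 0, 0.01, 0, 0, -0.028, 0, 0, 0, 0.01, 0, 0, -0.028, 0, 0, 0, 0.01, 0, 0, -0.028, 0, 0, 0, 0.01, 0, 0, -0.014, 0, 0, 0, 0.01, 0, 0, -0.004, 0, 0, 0]'

```text
clock: 31.62
position: [0.6437, -0.0861, 0.1809]
ee_rot: [-0.002, 0.707, 0.707, -0.001]
contact_force: [0.3, -0.5, 0.0]
width: 0.0165
```

Run:
```python
from h import *
go(.4835,-.0138,.19)
```

```text
t 31.62 p [ 0.6437 -0.0861  0.1809] yaw 1.572 q [-0.0019  0.7068  0.7074 -0.0012] F [ 0.3 -0.5  0. ] w 0.0165
tool shift [ 0.0724 -0.1602 -0.0083] rotvec [-0.0043 -0.0009  0.0008]
```

Call:
apply_moves --moves '[0.01, 0.004, -0.008, -0.006, -0.003, 0, 0, 0.01, 0.009, -0.018, -0.006, 0, 0, 0, 0.01, 0.01, -0.022, -0.004, 0, 0, 0, 0.01, 0.01, -0.022, 0, 0, 0, 0, 0.01, 0.01, -0.022, 0, 0, 0, 0, 0.01, 0.008, -0.018, 0, 0, 0, 0, 0.01, 0.004, -0.009, 0, 0, 0, 0, 0.01, 0, 0, 0, 0, 0, 0]'

```text
clock: 32.28
position: [0.5128, -0.0272, 0.1937]
ee_rot: [-0.004, 0.707, 0.707, -0.002]
contact_force: [0.5, -1.1, -0.1]
width: 0.0168
```

Run:
```python
from h import *
go(.4842,-.0138,.19)
for n in("scene","top"):
    d=imaging.get_image(n); p=proj(d,[.49,-.02,.13]).astype(int); print(n,p)
    c=d["image"][max(0,p[1]-60):p[1]+60,p[0]-65:p[0]+65]
    cv2.imwrite(f"pics/k_{n}.png",cv2.resize(c,None,fx=5,fy=5,interpolation=cv2.INTER_CUBIC)[:,:,::-1])
```

```text
t 32.28 p [ 0.5128 -0.0272  0.1937] yaw 1.571 q [-0.0043  0.7071  0.707  -0.0022] F [ 0.5 -1.1 -0.1] w 0.0168
tool shift [ 0.0134 -0.0286  0.004 ] rotvec [-0.0092 -0.0031 -0.0001]
scene [280 169]
top [335 237]
```

View pics/k_scene.png

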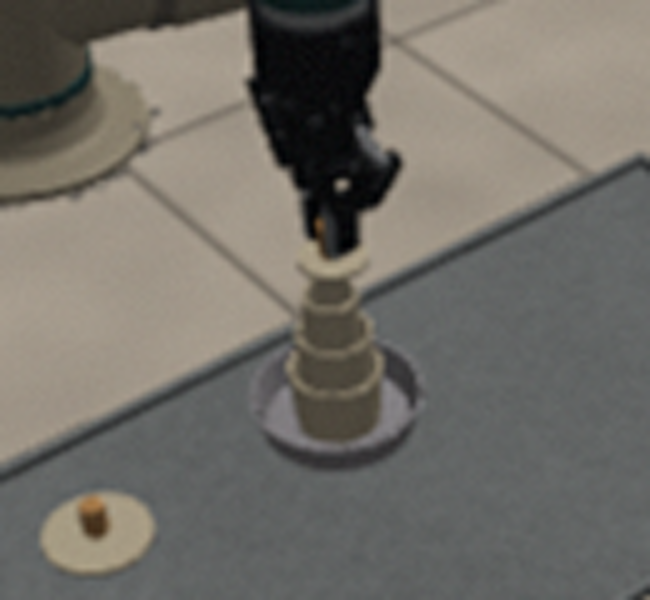

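The tumbler is nested upright (crop (330,305)), and the lid hangs level in the grip (crop (333,260)). I'll centre it.

Call:
apply_moves --moves '[0.01, 0.005, -0.01, 0, -0.004, -0.002, 0, 0.01, 0.004, -0.009, 0, -0.003, 0, 0, 0.01, 0.002, -0.004, 0, 0, 0, 0, 0.01, 0, 0, 0, 0, 0, 0, 0.01, 0, 0, 0, 0, 0, 0, 0.01, 0, 0, 0, 0, 0, 0, 0.01, 0, 0, 0, 0, 0, 0, 0.01, 0, 0, 0, 0, 0, 0]'

```text
clock: 33.05
position: [0.495, -0.0181, 0.1933]
ee_rot: [0.002, 0.708, 0.706, 0.001]
contact_force: [0.5, -1.1, -0.8]
width: 0.0168
```

Run:
```python
from h import *
go(.4842,-.0138,.165)
```

```text
t 33.05 p [ 0.495  -0.0181  0.1933] yaw 1.569 q [0.0018 0.7078 0.7064 0.0011] F [ 0.5 -1.1 -0.8] w 0.0168
tool shift [ 0.0043 -0.0109  0.0282] rotvec [ 0.004  0.001 -0.002]
```

Call:
apply_moves --moves '[0.01, 0.003, -0.006, 0, 0.002, 0.001, -0.002, 0.01, 0.001, -0.003, 0, 0.001, 0, 0, 0.01, 0, 0, 0, 0, 0, 0, 0.01, 0, 0, 0, 0, 0, 0, 0.01, 0, 0, 0, 0, 0, 0, 0.01, 0, 0, 0, 0, 0, 0, 0.01, 0, 0, 0, 0, 0, 0, 0.01, 0, 0, 0, 0, 0, 0]'

```text
clock: 33.72
position: [0.4856, -0.0139, 0.1932]
ee_rot: [0.0, 0.707, 0.707, 0.0]
contact_force: [-0.6, -1.1, -0.8]
width: 0.0165
```

Run:
```python
from h import *
go(.4842,-.0138,.165)
def find(d,c,r,z0,z1):
    W=cloud(d); m=(np.hypot(W[...,0]-c[0],W[...,1]-c[1])<r)&(W[...,2]>z0)&(W[...,2]<z1)
    Q=W[m]; print(len(Q)); 
    if len(Q): print("mid",((Q.min(0)+Q.max(0))/2).round(4),"size",np.ptp(Q,0).round(3))
for n in("scene","top"):
    d=imaging.get_image(n); print(n)
    find(d,(.4842,-.0138),.03,.122,.142);find(d,(.4842,-.0138),.035,.17,.192)
```

```text
t 33.72 p [ 0.4856 -0.0139  0.1932] yaw 1.571 q [4.000e-04 7.071e-01 7.071e-01 4.000e-04] F [-0.6 -1.1 -0.8] w 0.0165
tool shift [ 0.0001 -0.0014  0.0282] rotvec [ 0.001 -0.    -0.   ]
scene
68
mid [ 0.4838 -0.0128  0.1286] size [0.042 0.04  0.013]
73
mid [ 0.4817 -0.0145  0.1824] size [0.047 0.041 0.015]
top
0
0
```

Call:
apply_moves --moves '[0.01, 0.0005, 0, 0.004, 0, 0, 0, 0.01, 0, 0, 0.006, 0, 0, 0, 0.01, 0, 0, 0.007, 0, 0, 0, 0.01, 0, 0, 0.006, 0, 0, 0, 0.01, 0, 0, 0.004, 0, 0, 0, 0.01, 0, 0, 0.001, 0, 0, 0, 0.01, 0, 0, 0, 0, 0, 0, 0.01, 0, 0, 0, 0, 0, 0]'

```text
clock: 34.48
position: [0.4849, -0.0133, 0.1609]
ee_rot: [-0.001, 0.707, 0.707, -0.0]
contact_force: [0.4, 0.2, 0.1]
width: 0.0166
```

Run:
```python
from h import *
go(.4855,-.0135,.1436)
d=imaging.get_image("scene"); p=proj(d,[.485,-.014,.13]).astype(int)
c=d["image"][max(0,p[1]-30):p[1]+40,p[0]-40:p[0]+40]
cv2.imwrite(f"pics/l.png",cv2.resize(c,None,fx=8,fy=8,interpolation=cv2.INTER_CUBIC)[:,:,::-1])
```

```text
t 34.48 p [ 0.4849 -0.0133  0.1609] yaw 1.571 q [-8.000e-04  7.072e-01  7.070e-01 -5.000e-04] F [0.4 0.2 0.1] w 0.0166
tool shift [-0.0002  0.0007  0.0173] rotvec [-0.0017 -0.0004 -0.0002]
```

View pics/l.png

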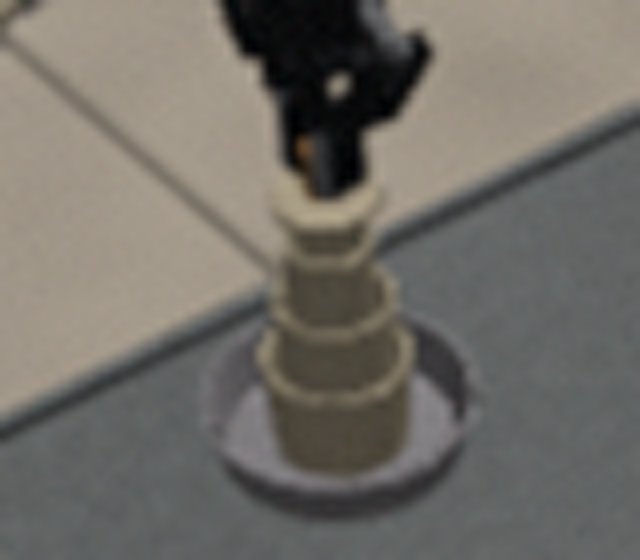

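The lid disc (crop centre u≈328) lines up with the tumbler rim (u≈330). I'll lower it.

Call:
apply_moves --moves '[0.01, 0, 0.0005, 0.003, 0, 0, 0, 0.01, 0, 0, 0.003, 0, 0, 0, 0.01, 0, 0, 0.003, 0, 0, 0, 0.01, 0, 0, 0.003, 0, 0, 0, 0.01, 0, 0, 0.001, 0, 0, 0, 0.01, 0, 0, 0, 0, 0, 0, 0.01, 0, 0, 0, 0, 0, 0, 0.01, 0, 0, 0, 0, 0, 0]'

```text
clock: 35.2
position: [0.4862, -0.0134, 0.1473]
ee_rot: [0.0, 0.707, 0.707, 0.0]
contact_force: [0.0, 0.3, -0.4]
width: 0.0165
```

Run:
```python
from h import *
go(.4855,-.0135,.1436)
```

```text
t 35.2 p [ 0.4862 -0.0134  0.1473] yaw 1.571 q [1.000e-04 7.072e-01 7.071e-01 2.000e-04] F [ 0.   0.3 -0.4] w 0.0165
tool shift [-0.0001 -0.0007  0.0037] rotvec [ 0.0004 -0.0001 -0.0001]
```

Call:
apply_moves --moves '[0.01, 0, -0.0005, 0.001, 0, 0, 0, 0.01, 0, 0, 0.001, 0, 0, 0, 0.01, 0, 0, 0.001, 0, 0, 0, 0.01, 0, 0, 0.0005, 0, 0, 0, 0.01, 0, 0, 0, 0, 0, 0, 0.01, 0, 0, 0, 0, 0, 0, 0.01, 0, 0, 0, 0, 0, 0, 0.01, 0, 0, 0, 0, 0, 0]'

```text
clock: 35.87
position: [0.4859, -0.0135, 0.1439]
ee_rot: [0.001, 0.707, 0.707, 0.0]
contact_force: [-0.1, -0.6, -0.0]
width: 0.0165
```

Run:
```python
from h import *
go(.4855,-.0135,.1436)
```

```text
t 35.87 p [ 0.4859 -0.0135  0.1439] yaw 1.571 q [5.000e-04 7.072e-01 7.071e-01 4.000e-04] F [-0.1 -0.6 -0. ] w 0.0165
tool shift [-0.     -0.0004  0.0003] rotvec [ 0.0014  0.0001 -0.0001]
```

Call:
apply_moves --moves '[0.01, 0, 0, 0.0008, 0, 0, 0, 0.01, 0, 0, 0, 0, 0, 0, 0.01, 0, 0, 0, 0, 0, 0, 0.035, 0, 0, 0, 0, 0, 0, 0.035, 0, 0, 0, 0, 0, 0, 0.035, 0, 0, 0, 0, 0, 0, 0.045, 0, 0, -0.004, 0, 0, 0, 0.045, 0, 0, -0.008, 0, 0, 0]'

```text
clock: 36.53
position: [0.4849, -0.0133, 0.1545]
ee_rot: [-0.001, 0.707, 0.707, -0.0]
contact_force: [-0.2, 1.0, 0.1]
width: 0.0451
```

Call:
apply_moves --moves '[0.045, 0, 0, -0.012, 0, 0, 0, 0.045, 0, 0, -0.02, 0, 0, 0, 0.045, 0, 0, -0.025, 0, 0, 0, 0.06, 0, 0, -0.025, 0, 0, 0, 0.06, -0.02, 0, -0.01, 0, 0, 0, 0.06, -0.035, 0, 0, 0, 0, 0, 0.06, -0.035, 0, 0, 0, 0, 0, 0.06, -0.035, 0, 0, 0, 0, 0]'

```text
clock: 37.2
position: [0.4866, -0.1359, 0.2591]
ee_rot: [0.002, 0.703, 0.711, 0.003]
contact_force: [1.2, -0.1, 0.7]
width: 0.0598
```

Call:
apply_moves --moves '[0.06, -0.035, 0, 0, 0, 0, 0, 0.06, -0.035, 0, 0, 0, 0, 0, 0.06, -0.035, 0, 0, 0, 0, 0, 0.06, -0.02, 0, 0, 0, 0, 0, 0.06, -0.01, 0, 0, 0, 0, 0, 0.06, 0, 0, 0, 0, 0, 0, 0.06, 0, 0, 0, 0, 0, 0, 0.06, 0, 0, 0, 0, 0, 0]'

```text
clock: 37.87
position: [0.4876, -0.2834, 0.2652]
ee_rot: [0.007, 0.705, 0.709, 0.004]
contact_force: [-0.2, -0.5, -0.2]
width: 0.0603
```

Run:
```python
from h import *
st()
def find(d,c,r,z0,z1):
    W=cloud(d); m=(np.hypot(W[...,0]-c[0],W[...,1]-c[1])<r)&(W[...,2]>z0)&(W[...,2]<z1)
    Q=W[m]; print(len(Q)); 
    if len(Q): print("mid",((Q.min(0)+Q.max(0))/2).round(4),"size",np.ptp(Q,0).round(3),"zmed",np.median(Q[:,2]).round(4))
for n in("scene","top"):
    d=imaging.get_image(n); p=proj(d,[.485,-.014,.08]).astype(int); print(n,p)
    find(d,(.4855,-.0135),.03,.131,.145);find(d,(.4855,-.0135),.03,.15,.19)
    cv2.imwrite(f"pics/m_{n}_full.png",d["image"][:,:,::-1])
    c=d["image"][max(0,p[1]-45):p[1]+45,p[0]-50:p[0]+50]
    cv2.imwrite(f"pics/m_{n}.png",cv2.resize(c,None,fx=6,fy=6,interpolation=cv2.INTER_CUBIC)[:,:,::-1])
```

```text
t 37.87 p [ 0.4876 -0.2834  0.2652] yaw 1.575 q [0.0066 0.7054 0.7087 0.0037] F [-0.2 -0.5 -0.2] w 0.0603
scene [281 179]
87
mid [ 0.4836 -0.0139  0.138 ] size [0.047 0.044 0.012] zmed 0.1373
27
mid [ 0.4843 -0.0149  0.1597] size [0.019 0.014 0.017] zmed 0.1605
top [333 238]
126
mid [ 0.4867 -0.0134  0.1381] size [0.044 0.04  0.013] zmed 0.1355
29
mid [ 0.4864 -0.0126  0.1595] size [0.015 0.015 0.013] zmed 0.1607
```

View pics/m_scene.png

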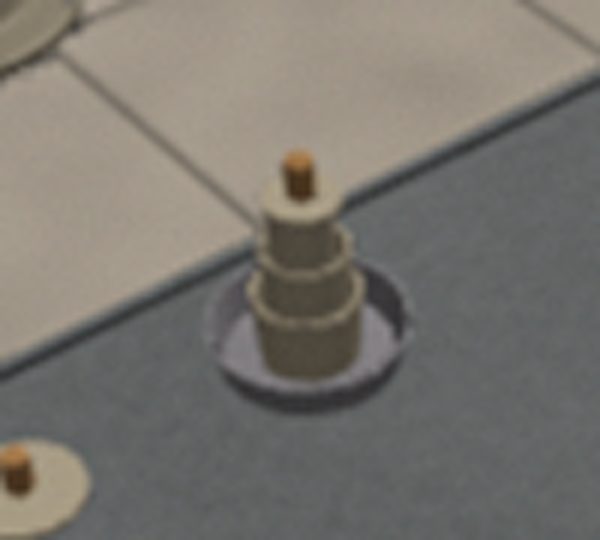

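View pics/m_top.png

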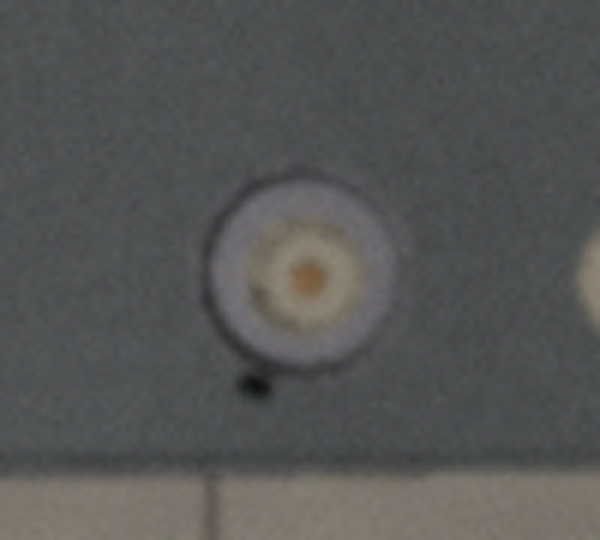

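View pics/m_scene_full.png

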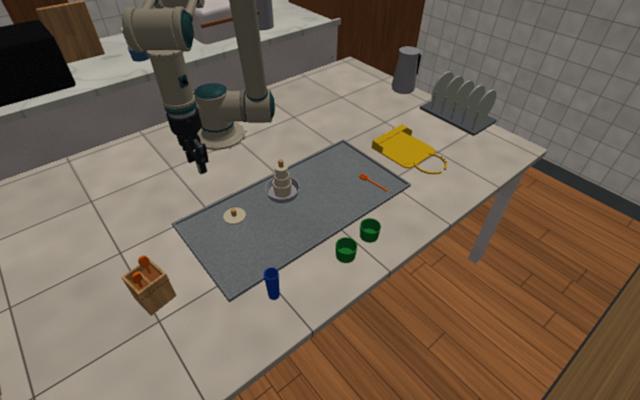

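The full nest stands upright (scene crop (305,280)). The lid lies flat on the tumbler rim, with the disc at about 136 mm (135 expected) and the knob top at 161 mm (161 expected). The top view shows everything concentric, and the bystanders haven't moved. I'll hand it in.

```bash
python3 -c "
from rig import workorder
print(workorder.sign_off())"
```

```text
the job is handed in; nothing more can be done
None
```

The weaning set is packed as one upright nest in the steel bowl, and I handed the job in at about 38 s. I placed the tub, then the beaker, then the tumbler, each mouth up inside the one before, and put the small lid on last.

- **Position:** in the last pictures the nest looks concentric, centred near (0.485, -0.0135), with the bowl at (0.482, -0.0146). The two cameras disagree by about 3 mm in x, within their stated calibration.
- **Heights:** the lid disc reads about 136 mm and the knob top 161 mm; 135 and 161 mm were expected. Earlier rim heights read 2 to 4 mm above the stated sizes in both views, so I took that as a constant bias.
- **Lid flat on the rim:** I judged this from the pictures and these heights; I did not measure its tilt separately.
- **Forces:** one brief 20 N vertical reading came while the fingers closed on the tumbler, under the 40 N limit. All other readings were under about 2 N, but I only read forces at the end of each call.
- **Bystanders:** the wide lid, spoon, caddy and bib, and the green and blue look-alikes, look unmoved in the last scene picture. I did not re-measure their positions.

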